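# Put the returned locker items on their outlines

### The job

Put the nickel key, the green wristband, the black padlock and the orange fob back in the slide tray, each lying flat on the round pad with its own outline, centred on the outline and turned to lie along it (facing either way along the outline is fine). Leave the mug and the blue fob where they stand.

Things in the scene. Friction and masses are not known exactly. Their poses are not given: they have to be found in the camera images.
- key_mid (a point): Nickel cylinder key lying flat on the counter, 66 mm long, 6 mm thick: a round 26 mm bow and a straight 10 mm wide blade. The point is on the blade, at the middle of the key's length (33 mm from either end), half-way up (3 mm above its underside). x runs along the key towards the blade's end (the bow's centre is at x = -20 mm; the blade alone spans x = -7 to +33 mm), z up.
- wristband_mid (a point): Stiff moulded green wristband lying flat on the counter: an oval hoop 64 mm by 48 mm outside, wall 4 mm, 14 mm tall, empty inside, with a slightly thicker tag at one end. The point is the middle of the hoop, half-way up (7 mm above its underside). x runs along the long way of the oval, towards the tag end; across y the hoop measures 48 mm over the outside. z up.
- padlock_mid (a point): Small black padlock with a bright steel shackle, lying flat on the counter. Its block is 34 mm (x) by 38 mm (y) and 16 mm thick; with the shut shackle it is 58 mm long. The point is the middle of that whole length, half-way up (8 mm above its underside). x runs towards the shackle; the block spans x = -29 to +5 mm, its middle at x = -12 mm. z up. About 0.14 kg.
- fob_mid (a point): Orange teardrop-shaped polymer fob lying flat on the counter, 54 mm long, 9 mm thick, its round end 32 mm in diameter. The point is the middle of its length, half-way up (4.5 mm above its underside). x runs towards the narrow end; the round end's centre is at x = -10.5 mm, where it is best gripped. z up.
- pad_key_top (a point): Round pad, 102 mm across and 4 mm thick, fixed in the slide tray: white face with a silver-grey rim, the dark grey outline of the key painted on it. Point: in its top face, 12 mm above the counter, at the pad's centre, where the thing's own point belongs; x runs along the outline as x does on the thing. The four pads stand in a row, 115 mm apart.
- pad_wristband_top (a point): Round pad, 102 mm across and 4 mm thick, fixed in the slide tray: white face with a green rim, the dark grey oval outline of the wristband painted on it. Point: in its top face, 12 mm above the counter, at the pad's centre, where the thing's own point belongs; x runs along the outline as x does on the thing. The tray's front and side edges are 16 mm high, the front one 80 mm before the pads.
- pad_padlock_top (a point): Round pad, 102 mm across and 4 mm thick, fixed in the slide tray: white face with a black rim, the dark grey outline of the padlock painted on it. Point: in its top face, 12 mm above the counter, at the pad's centre, where the thing's own point belongs; x runs along the outline as x does on the thing. A plywood unit 142 mm tall stands 125 mm or more beyond the pads' centres.
- pad_fob_top (a point): Round pad, 102 mm across and 4 mm thick, fixed in the slide tray: white face with an orange rim, the dark grey teardrop outline of the fob painted on it. Point: in its top face, 12 mm above the counter, at the pad's centre, where the thing's own point belongs; x runs along the outline as x does on the thing.
- mug: White ceramic mug standing on the counter, 76 mm across, 85 mm tall; to be left alone. Origin at the centre of its underside.
- spare_fob_mid (a point): Blue teardrop-shaped fob of the same size as the orange one, lying on the counter; it has no pad and is to be left alone. The point is the middle of its length, 4.5 mm above its underside.
Things that resemble listed ones, but are neither listed nor needed, are in the scene too. Of the things that look like the part that bears wristband_mid, take the one that is nearest to the robot's base at the start.

How it is judged:
At the end, for the whole second after the job is handed in: Each of the four things rests flat on its own pad, still and released: its point within 12 mm (horizontally) of the pad's point and within 4 mm of its resting height there, its long axis within 20 degrees of the outline's, either way round (horizontal distance between key_mid and pad_key_top below 0.012 m and angle between the x axis of key_mid and the x axis of pad_key_top, either way round below 0.35 rad and height (world z) of key_mid between 0.011 and 0.019 m and angle between each of key_mid, wristband_mid, padlock_mid, fob_mid's own z axis and vertical below 0.15 rad and linear speed of each of key, wristband, padlock, fob below 0.02 m/s and horizontal distance between wristband_mid and pad_wristband_top below 0.012 m and angle between the x axis of wristband_mid and the x axis of pad_wristband_top, either way round below 0.35 rad and height (world z) of wristband_mid between 0.015 and 0.023 m and horizontal distance between padlock_mid and pad_padlock_top below 0.012 m and angle between the x axis of padlock_mid and the x axis of pad_padlock_top, either way round below 0.35 rad and height (world z) of padlock_mid between 0.016 and 0.024 m and horizontal distance between fob_mid and pad_fob_top below 0.012 m and angle between the x axis of fob_mid and the x axis of pad_fob_top, either way round below 0.35 rad and height (world z) of fob_mid between 0.0125 and 0.0205 m); the robot touches nothing.
It fails at once if the mug is moved by more than 20 mm (distance of mug from where it was at the start of the episode above 0.02 m).
It fails at once if the blue fob is moved by more than 20 mm (distance of spare_fob_mid from where it was at the start of the episode above 0.02 m).
It also fails if it takes over 128 s, if anything falls off the work surface, if the arm or the gripper's body presses on something with over 40 N, if the wrist force passes 120 N, or if a joint passes its speed limit or range.

### The arm

A 7-joint arm with a two-finger parallel gripper is mounted at the origin on the work surface. World frame = base frame: x ahead of the robot, y to its left, z up, the work surface at z = 0. Lengths are in m, angles in rad, forces in N, time in s.
With the tool pointing down it reaches from about 0.4 to 0.875 m from the base axis. Payload 19.3 kg.
Tool frame: the origin (TCP) lies between the finger pads; the fingertips stand 17 mm ahead of it and the grasp point (between the pads) lies 2 mm behind it; z points along the fingers, x is the direction in which the jaws open and shut, and the axes are right-handed (so a half turn about z gives the same grasp; the last joint's range is limited). The gripper opens to 85 mm and grips with 20 to 120 N. Pads are 22 mm wide; open, the fingers measure 114 mm over their backs; the gripper's body (76 mm by 85 mm) begins 54 mm behind the grasp point. The pads swing forward as they close: fully open they stand 13 mm farther back than shut.
Start: joints at [-1.206, 0.521, -0.036, 1.599, 0.021, 1.021, -0.113], TCP at [0.263, 0.567, 0.221] pointing down, gripper open.
Joint ranges: [-2.91, 2.91], [-0.3, 2.13], [-1.5, 1.42], [0.17, 2.43], [-1.26, 4.41], [0.16, 1.93], [-2.52, 2.52]. Speed limits (rad/s): [1.89, 1.89, 2.39, 2.39, 3.01, 3.01, 3.01].

### API

Orientations are given as [roll, pitch, yaw] about the fixed x, y, z axes, in that order (R = Rz(yaw) Ry(pitch) Rx(roll)).
In Python, from workcell import bot gives the robot as it stands. The module is installed in compiled form; this text tells all that it offers.
- The arm moves only by the tool arm_command, never from a script. Its argument "targets" is a list of rows, each a list of 6 numbers: the shift along the tool's x, y, z in mm, then the turn, a rotation vector about the tool's x, y, z in degrees. In form: [[x, y, z, wx, wy, wz], ...]. A call has 1 to 8 rows; each row shifts and turns the pose as measured when the row begins, along the tool's axes as they then stand; what a row does not reach is not made up. A row lasts 1/10 s, in which the tool goes at most 50 mm and 8.59 degrees, less where a joint would pass 70% of its speed; a pose out of reach is approached as far as the arm can. A call is refused whole if a number of a shift passes 50 or a number of a turn 8.59, either way. A call with a gripper value outside its range is refused whole. "grip" is the opening in per cent of the stroke, from 0 (shut) to 100 (fully open), set as the call begins (left out, the last holds). The fingers move at their own pace and stop on an object; "grip_force" is the grip in N (left out, the last holds). Time passes only in rows, so rows that do not move let the fingers close. It gives the time, the measured TCP pose, the force and the opening at its end, in the units of the state.
- bot.observe(): the state, without advancing time (a new reading comes with each control period).
- bot.grab_frame(name): name is "scene" or "top" or "wrist"; returns a dict with "color" (384x512x3 uint8, red, green, blue), "depth" (384x512 float32, m along the optical axis (not along the pixel's ray), 0 where there is no reading), "fov_y" (degrees; the focal length in pixels is half the picture's height over the tangent of half this angle, whatever the lens; pixels are square), "cx", "cy" (the principal point, pixels), "R" (3x3) and "t" (3): a world point X has camera coordinates R X + t; the wrist camera has in their place "hand_eye" (4x4, takes a point from camera to tool coordinates, whose origin is the TCP and whose axes are the tool frame's). Camera axes: x right, y down, z forward; pixel columns grow to the right and rows downward; lengths in m; the calibration is good to about 2 mm. A picture is of the moment at which its call begins: read the wrist's pose just before it.
- bot.job_done(): hands the job in, once; it reports no verdict.
The state is a dict: "clock": time; "qpos": joint angles; "qd": joint speeds; "joint_efforts": joint torques, N m; "position": TCP position; "tool_rot": TCP orientation; "force": force on the tool from outside, world axes, zero at the start; "moment": the same for the moment, N m; "grip_width": finger opening in m.
Only numpy, scipy, OpenCV 4.12 (cv2) and the standard library are available. Lean on these libraries where they do the work, as an engineer would, in place of code of your own. Each camera call takes 0.05 s, during which the arm holds its last target. There are 200 camera calls.

## Working session

There is one attempt and no reset: what is moved stays moved. The work goes in short steps, Python scripts to look and compute and a tool call to move; the robot and the scene stay as the last step left them, time stands still between calls to the robot, and variables do not carry over. Pictures are saved under pics/ and viewed, about 12 in all and at most 16, crops included, and the job is handed in when it is done.

Besides the shell and the picture viewer there is one more tool, called after "Emit:" as a command line: name --pt "numbers of a row" for each row, then --argument value for the rest. arm_command: Moves the arm, as the interface text tells. Its arguments: {"type":"object","properties":{"targets":{"type":"array"},"grip":{"type":"number"},"grip_force":{"type":"number"}},"required":["targets"]}

```bash
mkdir -p pics; cat > h.py <<'E'
import numpy as np, cv2
from workcell import bot
from scipy.spatial.transform import Rotation as Ro
def grab(n,fn=None):
    s=bot.observe(); f=bot.grab_frame(n); f['s']=s
    if 'hand_eye' in f:
        T=np.eye(4); T[:3,:3]=Ro.from_euler('xyz',s['tool_rot']).as_matrix(); T[:3,3]=s['position']
        M=np.linalg.inv(T@np.array(f['hand_eye'])); f['R']=M[:3,:3]; f['t']=M[:3,3]
    f['f']=192/np.tan(np.radians(f['fov_y'])/2)
    if fn: cv2.imwrite('pics/'+fn,f['color'][:,:,::-1])
    return f
def ray(f,u,v,z):
    R=np.array(f['R']);t=np.array(f['t']).ravel()
    d=R.T@np.array([(u-f['cx'])/f['f'],(v-f['cy'])/f['f'],1]); c=-R.T@t
    return c+d*(z-c[2])/d[2]
def px(f,X):
    p=np.array(f['R'])@np.array(X)+np.array(f['t']).ravel(); return f['f']*p[0]/p[2]+f['cx'],f['f']*p[1]/p[2]+f['cy']
def ortho(f,x0,x1,y0,y1,z,fn,s=1000):
    # picture: rows = -x (x up), cols = -y ; s px per m
    src=[];dst=[]
    for x,y in[(x0,y0),(x0,y1),(x1,y0),(x1,y1)]:
        src.append(px(f,(x,y,z)));dst.append(((y1-y)*s,(x1-x)*s))
    H=cv2.getPerspectiveTransform(np.float32(src),np.float32(dst))
    im=cv2.warpPerspective(f['color'],H,(int((y1-y0)*s),int((x1-x0)*s)),flags=cv2.INTER_CUBIC)
    cv2.imwrite('pics/'+fn,im[:,:,::-1])
E
python3 - <<'E'
from h import *
print(bot.observe())
a=grab('scene');b=grab('top');c=grab('wrist')
for f in(a,b,c):print(f['fov_y'],-np.array(f['R']).T@np.array(f['t']).ravel(),np.round(f['R'],2).tolist())
print(c['hand_eye'])
im=np.hstack([a['color'],b['color']]);
cv2.imwrite('pics/1.png',a['color'][:,:,::-1]);cv2.imwrite('pics/2.png',cv2.resize(b['color'],(800,600),interpolation=cv2.INTER_CUBIC)[:,:,::-1])
E
```

```text
{'clock': 0.0, 'qpos': array([-1.20620499,  0.52205141, -0.03633676,  1.59999345,  0.02118824,
        1.02107517, -0.11279654]), 'qd': array([-0.00073778,  0.00132454,  0.00197856, -0.00083224, -0.00119447,
        0.00029453,  0.00071483]), 'joint_efforts': array([-8.59897318e-05, -9.27117133e+01,  1.97999507e+00, -3.69935453e+01,
        1.79316220e-02,  7.97329325e-03,  5.85257112e-05]), 'position': array([0.26314528, 0.56652855, 0.22070753]), 'tool_rot': array([3.14152691e+00, 1.14103124e-03, 1.13600014e+00]), 'force': array([-0.2412637 , -0.34040756, -0.23947174]), 'moment': array([-0.01526927, -0.00294631,  0.00754328]), 'grip_width': 0.08554257625821723}
44.206864162795746 [0.96958356 0.87237195 0.7926161 ] [[-0.89, 0.45, 0.0], [0.28, 0.55, -0.78], [-0.35, -0.7, -0.62]]
56.48612756624169 [ 0.44900389 -0.00582443  0.87926813] [[-0.01, -1.0, -0.01], [-1.0, 0.01, -0.1], [0.1, 0.01, -1.0]]
59.981634063572805 [0.18590506 0.60269768 0.37402733] [[0.42, 0.91, -0.0], [0.86, -0.4, 0.33], [0.3, -0.14, -0.94]]
[[ 9.99999921e-01 -3.96727592e-04 -2.81846569e-05  8.65630015e-05]
 [ 3.83983208e-04  9.44547492e-01  3.28374614e-01 -8.53166741e-02]
 [-1.03653523e-04 -3.28374599e-01  9.44547570e-01 -1.53230258e-01]
 [ 0.00000000e+00  0.00000000e+00  0.00000000e+00  1.00000000e+00]]
```

View pics/2.png

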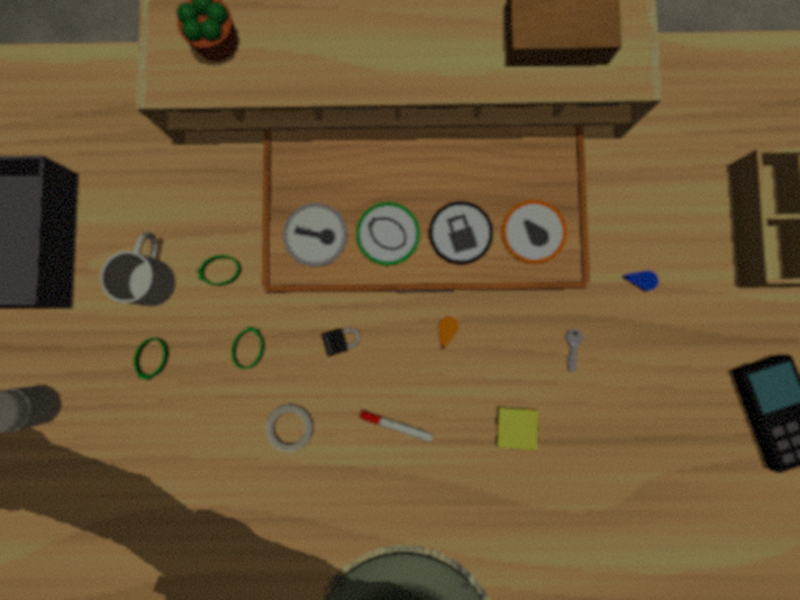

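View pics/1.png

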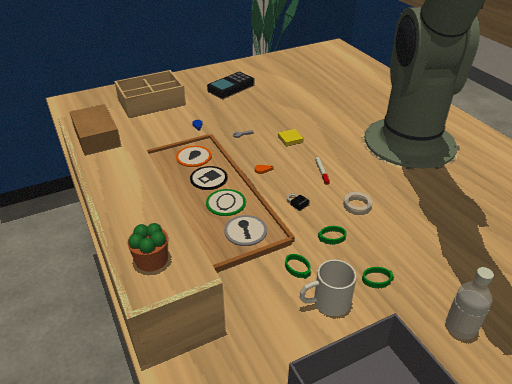

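The top view shows, in its 800x600 pixels, the pads at (316,235), (388,233), (461,232) and (534,231). The things to move are the padlock at (340,341), the orange fob at (448,331), the key at (573,350) and three green bands. The band nearest the base is the one at (248,347). Next I rectify enlarged crops.

```bash
python3 - <<'E'
from h import *
b=grab('top')
for u,v in[(316,235),(534,231),(248,347),(573,350),(410,600),(220,270),(152,358)]:print(ray(b,u*.64,v*.64,.01))
ortho(b,.38,.58,-.25,.25,.004,'3.png',1600)
ortho(b,.50,.70,-.25,.25,.012,'4.png',1600)
a=cv2.imread('pics/3.png');c=cv2.imread('pics/4.png');cv2.imwrite('pics/34.png',np.vstack([a[:300],c[:300]]))
E
```

```text
[0.62047837 0.13090553 0.01      ]
[ 0.62247587 -0.21299244  0.01      ]
[0.44527452 0.23609138 0.01      ]
[ 0.43572389 -0.26650447  0.01      ]
[ 0.06986356 -0.01091729  0.01      ]
[0.56644728 0.28232645 0.01      ]
[0.42973892 0.38565587 0.01      ]
```

View pics/34.png

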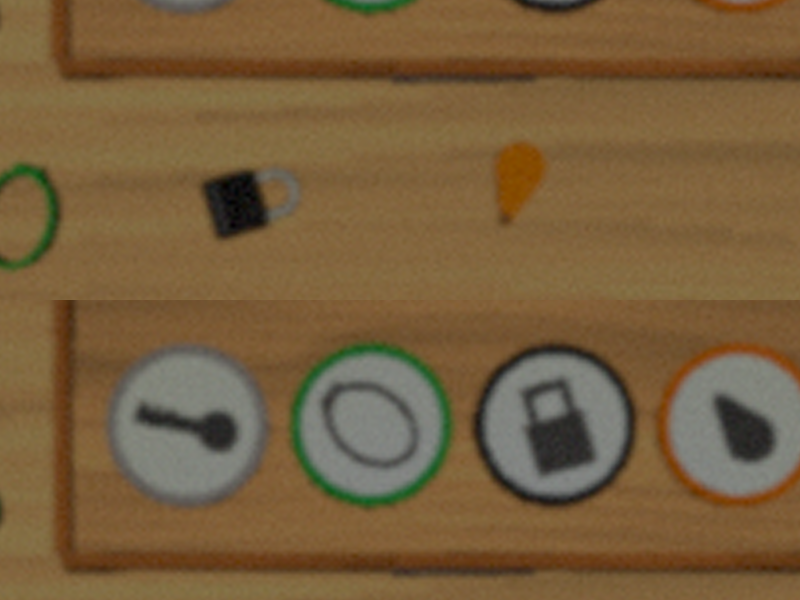

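The crop shows the pads, outlines, padlock and fob clearly. I'll fit poses from colour masks.

```bash
cat >> h.py <<'E'
def rect(f,x0,x1,y0,y1,z,s=2000):
    src=[];dst=[]
    for x,y in[(x0,y0),(x0,y1),(x1,y0),(x1,y1)]:
        src.append(px(f,(x,y,z)));dst.append(((y1-y)*s,(x1-x)*s))
    H=cv2.getPerspectiveTransform(np.float32(src),np.float32(dst))
    return cv2.warpPerspective(f['color'],H,(int((y1-y0)*s),int((x1-x0)*s)),flags=cv2.INTER_CUBIC)
def blob(mask,x1,y1,s=2000):
    n,l,st,c=cv2.connectedComponentsWithStats(mask.astype(np.uint8))
    i=1+np.argmax(st[1:,4]); m=(l==i).astype(np.uint8)
    cs=cv2.findContours(m,cv2.RETR_EXTERNAL,cv2.CHAIN_APPROX_NONE)[0]
    p=cs[0][:,0,:].astype(float); w=np.c_[x1-p[:,1]/s, y1-p[:,0]/s]
    (cx,cy),(w1,h1),an=cv2.minAreaRect((w*1000).astype(np.float32))
    yy,xx=np.nonzero(m); q=np.c_[x1-yy/s,y1-xx/s]; mu=q.mean(0); e,V=np.linalg.eigh(np.cov((q-mu).T)); v=V[:,1]
    if ((q-mu)@v**1).min()<-((q-mu)@v).max(): v=-v   # v to the long-tail end
    pr=(w-mu)@v; pn=(w-mu)@np.array([-v[1],v[0]])
    mid=mu+v*(pr.max()+pr.min())/2+np.array([-v[1],v[0]])*(pn.max()+pn.min())/2
    return dict(mid=mid.round(4),yaw=round(np.degrees(np.arctan2(v[1],v[0])),1),L=round(np.ptp(pr),4),W=round(np.ptp(pn),4),mu=mu.round(4))
def go(X,Y,Z,psi,n):
    s=bot.observe(); p=np.array(s['position']);R=Ro.from_euler('xyz',s['tool_rot'])
    T=Ro.from_euler('xyz',[np.pi,0,np.radians(psi)]); D=(R.inv()*T).as_rotvec()
    rows=[]
    for k in range(n):
        Rk=R*Ro.from_rotvec(D*k/n)
        rows.append(np.r_[Rk.inv().apply((np.array([X,Y,Z])-p)/n)*1000,np.degrees(D)/n].round(1).tolist())
    print('now',p.round(4),np.degrees(s['tool_rot']).round(1)); print(rows)
E
python3 - <<'E'
from h import *
b=grab('top')
def do(nm,x,y,z,fn,r=.05):
    im=rect(b,x-r,x+r,y-r,y+r,z); im=cv2.GaussianBlur(im,(5,5),0); h=cv2.cvtColor(im,cv2.COLOR_RGB2HSV).astype(int)
    print(nm,blob(fn(h),x+r,y+r))
g=lambda h:(h[...,0]>45)&(h[...,0]<80)&(h[...,1]>110)
do('band',.445,.236,.007,g)
do('fob',.463,-.075,.0045,lambda h:(h[...,0]<17)&(h[...,1]>200)&(h[...,2]>90))
do('padlock block',.455,.1,.012,lambda h:(h[...,2]<45))
do('key',.4357,-.2665,.003,lambda h:(h[...,1]<75))
dk=lambda h:(h[...,2]<85)
for n,y in('key',.133),('band',.018),('padlock',-.097),('fob',-.211):
    do('pad '+n,.622,y,.012,dk,.041)
    im=rect(b,.622-.065,.622+.065,y-.065,y+.065,.012)
im=rect(b,.38,.50,-.32,-.20,.003,4000);im2=rect(b,.39,.51,.18,.30,.007,4000);cv2.imwrite('pics/5.png',np.hstack([cv2.resize(i,(400,400)) for i in(im,im2)])[:,:,::-1])
E
```

```text
band {'mid': array([0.4446, 0.2381]), 'yaw': np.float64(156.2), 'L': np.float64(0.064), 'W': np.float64(0.0478), 'mu': array([0.447 , 0.2387])}
fob {'mid': array([ 0.4674, -0.0722]), 'yaw': np.float64(162.2), 'L': np.float64(0.0463), 'W': np.float64(0.0301), 'mu': array([ 0.4683, -0.072 ])}
padlock block {'mid': array([0.4528, 0.1019]), 'yaw': np.float64(-160.2), 'L': np.float64(0.0347), 'W': np.float64(0.0312), 'mu': array([0.4528, 0.1018])}
key {'mid': array([ 0.4362, -0.2679]), 'yaw': np.float64(172.7), 'L': np.float64(0.0649), 'W': np.float64(0.0254), 'mu': array([ 0.4412, -0.2689])}
pad key {'mid': array([0.6226, 0.1334]), 'yaw': np.float64(77.0), 'L': np.float64(0.0638), 'W': np.float64(0.0239), 'mu': array([0.6213, 0.1285])}
pad band {'mid': array([0.6408, 0.0315]), 'yaw': np.float64(-64.2), 'L': np.float64(0.0389), 'W': np.float64(0.019), 'mu': array([0.6405, 0.0369])}
pad padlock {'mid': array([ 0.6213, -0.0969]), 'yaw': np.float64(17.7), 'L': np.float64(0.056), 'W': np.float64(0.0368), 'mu': array([ 0.6168, -0.0985])}
pad fob {'mid': array([ 0.621, -0.213]), 'yaw': np.float64(39.2), 'L': np.float64(0.0477), 'W': np.float64(0.0304), 'mu': array([ 0.6186, -0.2151])}
```

View pics/5.png

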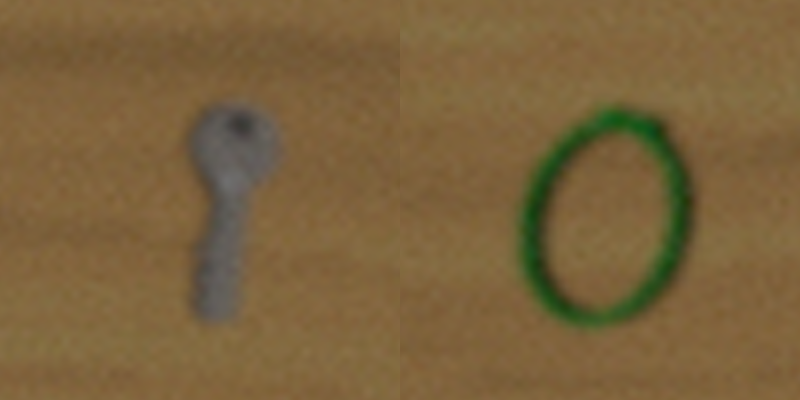

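The picture shows the key with its bow at (235,143) and tip at (216,315), so its yaw is about 174°. The band is centred at (606,217) with its axis at about -7°. I move to the band first.

```bash
python3 -c "
from h import *
go(.445,.238,.18,83,8)"
```

```text
now [0.2632 0.5667 0.221 ] [180.    0.   65.1]
[[-27.7, 37.9, 5.1, -0.0, 0.0, -2.2], [-29.1, 36.8, 5.1, -0.0, 0.0, -2.2], [-30.6, 35.6, 5.1, -0.0, 0.0, -2.2], [-31.9, 34.4, 5.1, -0.0, 0.0, -2.2], [-33.3, 33.1, 5.1, -0.0, 0.0, -2.2], [-34.5, 31.8, 5.1, -0.0, 0.0, -2.2], [-35.7, 30.4, 5.1, -0.0, 0.0, -2.2], [-36.9, 29.0, 5.1, -0.0, 0.0, -2.2]]
```

Emit:
arm_command --pt "-28 38 5 0 0 -2.2" --pt "-29 37 5 0 0 -2.2" --pt "-31 36 5 0 0 -2.2" --pt "-32 34 5 0 0 -2.2" --pt "-33 33 5 0 0 -2.2" --pt "-34 32 5 0 0 -2.2" --pt "-36 30 5 0 0 -2.2" --pt "-37 29 5 0 0 -2.2"

```text
clock: 1.05
position: [0.4476, 0.2327, 0.1787]
tool_rot: [-3.141, -0.003, 1.466]
force: [1.6, -0.5, -0.2]
grip_width: 0.085
```

```bash
python3 -c "
from h import *
go(.445,.238,.18,83,4)"
```

```text
now [0.4476 0.2327 0.1787] [-1.799e+02 -1.000e-01  8.400e+01]
[[1.2, -0.8, -0.3, -0.0, -0.0, 0.2], [1.2, -0.8, -0.3, -0.0, -0.0, 0.2], [1.2, -0.8, -0.3, -0.0, -0.0, 0.2], [1.2, -0.8, -0.3, -0.0, -0.0, 0.2]]
```

```bash
cat >> h.py <<'E'
def ell(f,x,y,z,r=.05):
    im=rect(f,x-r,x+r,y-r,y+r,z,4000); h=cv2.cvtColor(cv2.GaussianBlur(im,(5,5),0),cv2.COLOR_RGB2HSV).astype(int)
    m=((h[...,0]>40)&(h[...,0]<85)&(h[...,1]>110)).astype(np.uint8)
    c=max(cv2.findContours(m,cv2.RETR_EXTERNAL,cv2.CHAIN_APPROX_NONE)[0],key=cv2.contourArea)
    (u,v),(a,b),an=cv2.fitEllipse(cv2.convexHull(c)); print('ell',x+r-v/4000,y+r-u/4000,a/4,b/4,'long yaw',(180-an)%180)
    return im
E
python3 - <<'E'
from h import *
f=grab('wrist')
im=ell(f,.445,.238,.007)
cv2.imwrite('pics/6.png',np.hstack([cv2.resize(im,(384,384)),f['color'][:,:400]])[:,:,::-1])
E
```

```text
ell 0.444924373626709 0.2378006134033203 48.300621032714844 69.94815063476562 long yaw 166.1121187210083
```

View pics/6.png

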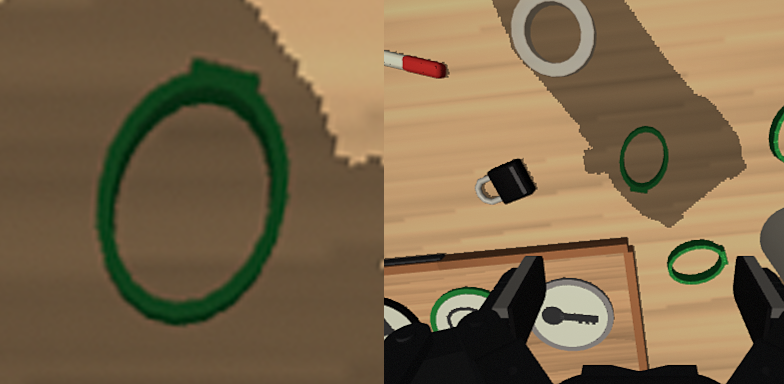

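The band has its tag at the upper end, at (226,68) in the crop, so its axis is about -14° and its centre (0.445, 0.238). Descending with the jaws at yaw 76.

```bash
python3 -c "
from h import *
go(.445,.238,.020,76,6)"
```

```text
now [0.4512 0.2247 0.1779] [1.80e+02 1.00e-01 8.37e+01]
[[2.1, -1.3, 26.3, 0.0, 0.0, 1.3], [2.1, -1.3, 26.3, 0.0, 0.0, 1.3], [2.1, -1.4, 26.3, 0.0, 0.0, 1.3], [2.0, -1.4, 26.3, 0.0, 0.0, 1.3], [2.0, -1.5, 26.3, 0.0, 0.0, 1.3], [1.9, -1.5, 26.3, 0.0, 0.0, 1.3]]
```

Emit:
arm_command --pt "2.3 -1.4 26 0 0 1.3" --pt "2 -1.4 26 0 0 1.3" --pt "2 -1.4 26 0 0 1.3" --pt "2 -1.4 20 0 0 1.3" --pt "2 -1.5 14 0 0 1.3" --pt "2 -1.5 8 0 0 1.3" --pt "0 0 0 0 0 0" --pt "0 0 0 0 0 0" --grip_force 25

```text
clock: 1.9
position: [0.4475, 0.2356, 0.0546]
tool_rot: [3.139, 0.0, 1.31]
force: [-0.8, 0.1, -0.2]
grip_width: 0.0855
```

```bash
python3 -c "
from h import *
go(.445,.238,.020,76,3)"
```

```text
now [0.4475 0.2356 0.0546] [179.8   0.   75. ]
[[0.5, -1.0, 11.5, 0.1, 0.0, -0.3], [0.5, -1.0, 11.5, 0.1, 0.0, -0.3], [0.6, -1.0, 11.5, 0.1, 0.0, -0.3]]
```

Emit:
arm_command --pt "1 -1 12 0 0 0" --pt "0.5 -1 12 0 0 0" --pt "0.5 -1 10 0 0 0" --pt "0 0 2 0 0 0" --pt "0 0 0 0 0 0" --pt "0 0 0 0 0 0"

```text
clock: 2.5
position: [0.4458, 0.2388, 0.0167]
tool_rot: [3.138, -0.001, 1.31]
force: [0.5, 0.0, 0.7]
grip_width: 0.0855
```

```bash
python3 -c "
from h import *
go(.445,.238,.020,76,1)
f=grab('wrist','7.png')"
```

```text
now [0.4458 0.2388 0.0167] [ 1.798e+02 -1.000e-01  7.510e+01]
[[-1.0, -0.6, -3.3, 0.2, -0.1, -0.9]]
```

View pics/7.png

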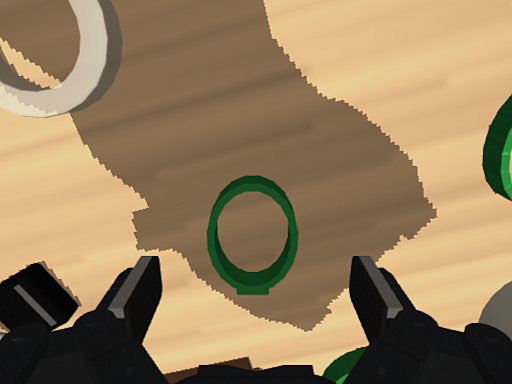

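```bash
python3 -c "
from h import *
f=grab('wrist');p=f['s']['position'];print(p)
for z in(0,.007,.013,.03):
  print(z,px(f,(p[0],p[1],z)),px(f,(p[0]+.043*np.cos(1.31),p[1]+.043*np.sin(1.31),z)))"
```

```text
[0.44592651 0.23885778 0.01680259]
0 (np.float64(254.82343497267505), np.float64(232.72476962913538)) (np.float64(330.6473883130901), np.float64(232.65740800084862))
0.007 (np.float64(254.8343717055674), np.float64(238.55563966339238)) (np.float64(333.4079189260656), np.float64(238.48353843851189))
0.013 (np.float64(254.84439788464132), np.float64(243.90105201785985)) (np.float64(335.9385506039301), np.float64(243.82446462698468))
0.03 (np.float64(254.87664969703582), np.float64(261.09596098131885)) (np.float64(344.0785515886198), np.float64(261.0040268736765))
```

The band sits centred between the open jaws, at (253,235) against the predicted (255,238). Closing.

Emit:
arm_command --pt "0 0 0 0 0 0" --pt "0 0 0 0 0 0" --pt "0 0 0 0 0 0" --pt "0 0 0 0 0 0" --pt "0 0 0 0 0 0" --pt "0 0 0 0 0 0" --pt "0 0 0 0 0 0" --pt "0 0 0 0 0 0" --grip 0 --grip_force 25

```text
clock: 3.4
position: [0.4465, 0.2391, 0.0179]
tool_rot: [3.136, -0.003, 1.31]
force: [0.0, 0.1, -0.3]
grip_width: 0.0002
```

Emit:
arm_command --pt "0 0 -10 0 0 0" --pt "0 0 -20 0 0 0" --pt "0 0 -30 0 0 0" --pt "0 0 -30 0 0 0" --pt "0 0 0 0 0 0"

```text
clock: 3.9
position: [0.4455, 0.2386, 0.1129]
tool_rot: [3.137, -0.002, 1.31]
force: [-1.1, 1.2, -1.6]
grip_width: 0.0001
```

```bash
python3 - <<'E'
from h import *
b=grab('top')
# pad outline: dark pixels within 40mm of centre, ellipse fit
im=rect(b,.582,.662,-.022,.058,.012,4000);h=cv2.GaussianBlur(cv2.cvtColor(im,cv2.COLOR_RGB2GRAY),(5,5),0)
m=(h<105).astype(np.uint8);yy,xx=np.mgrid[:320,:320];m[(xx-160)**2+(yy-160)**2>155**2]=0
c=max(cv2.findContours(m,cv2.RETR_EXTERNAL,cv2.CHAIN_APPROX_NONE)[0],key=cv2.contourArea)
(u,v),(a,d),an=cv2.fitEllipse(cv2.convexHull(c));print(.662-v/4000,.058-u/4000,a/4,d/4,(180-an)%180)
# pad centres from outer circle of each pad: white face
f=grab('wrist')
cv2.imwrite('pics/8.png',np.hstack([cv2.resize(im,(384,384)),f['color'][:,60:460]])[:,:,::-1])
go(.622,.018,.10,-38,8)
E
```

```text
0.622852954864502 0.019109291076660158 47.395538330078125 66.08248901367188 54.07921600341797
now [0.4444 0.238  0.1102] [179.9   0.   75.1]
[[-20.9, 28.5, 1.4, 0.0, -0.0, 14.1], [-13.3, 32.8, 1.3, 0.0, -0.0, 14.1], [-4.9, 35.0, 1.3, 0.0, -0.0, 14.1], [3.8, 35.1, 1.3, 0.0, -0.0, 14.1], [12.3, 33.1, 1.3, 0.0, -0.0, 14.1], [20.0, 29.1, 1.3, 0.0, -0.0, 14.1], [26.5, 23.4, 1.3, 0.0, -0.0, 14.1], [31.4, 16.2, 1.3, 0.0, -0.0, 14.1]]
```

View pics/8.png

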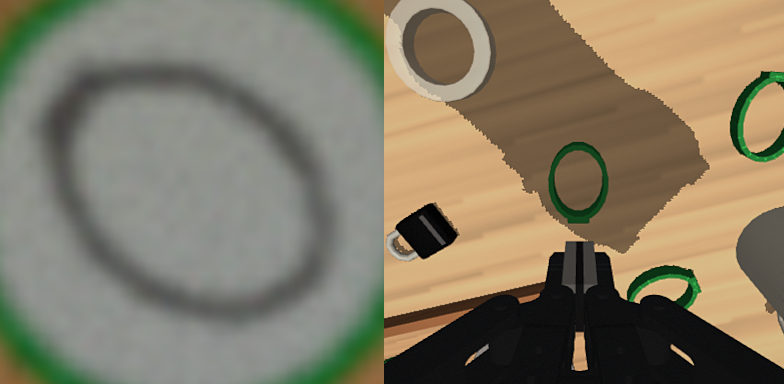

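The jaws closed on nothing: the band still lies at about (579,182) in the picture. I use depth to find the true fingertip position in the tool frame.

```bash
python3 - <<'E'
from h import *
f=grab('wrist');H=np.array(f['hand_eye']);d=f['depth']
def tool(u,v):
    z=d[v,u];return (H@[ (u-f['cx'])/f['f']*z,(v-f['cy'])/f['f']*z,z,1])[:3].round(4)
for u,v in[(248,241),(248,243),(248,246),(248,250),(248,270),(262,243),(262,250),(195,180)]:print(u,v,tool(u,v))
p=f['s'];print(p['position'])
im=ell(f,.445,.238,.007)
E
```

```text
248 241 [-0.0062  0.0548  0.1101]
248 243 [-0.0032 -0.0112 -0.0159]
248 246 [-0.0031 -0.0112 -0.0187]
248 250 [-0.003  -0.0109 -0.0218]
248 270 [-0.0027 -0.0111 -0.0381]
262 243 [ 0.0033 -0.0111 -0.0157]
262 250 [ 0.0032 -0.011  -0.022 ]
195 180 [-0.0495 -0.0022  0.1089]
[0.44439003 0.23802927 0.11021191]
ell 0.4452959861755371 0.23747859954833983 48.56174850463867 71.35755157470703 long yaw 164.78234672546387
```

Depth puts the closed tips at tool z of about -0.016. They are some 30 mm higher than the text states, and the miss agrees with that. I'll go lower in guarded steps, watching depth and force.

```bash
cat >> h.py <<'E'
def tip(cols=None):
    f=grab('wrist');H=np.array(f['hand_eye']);d=f['depth'];w=f['s']['grip_width']/2
    v,u=np.mgrid[:384,:512]; P=np.stack([(u-f['cx'])/f['f']*d,(v-f['cy'])/f['f']*d,d],-1)@H[:3,:3].T+H[:3,3]
    for sg in(-1,1):
        m=(abs(P[...,1]+.011)<.003)&(abs(sg*P[...,0]-w-.004)<.007)&(P[...,2]<f['s']['position'][2]-.004)&(P[...,2]>-.06)
        print('tip',sg,'tool z',P[...,2][m].max() if m.any() else None,'n',m.sum(),'world z',f['s']['position'][2]-P[...,2][m].max() if m.any() else None)
    print('pos',f['s']['position'].round(4),'F',f['s']['force'].round(1)); return f
E
python3 -c "
from h import *
tip();go(.445,.238,.0,75.5,4)"
```

```text
tip -1 tool z -0.014554315928737321 n 1545 world z 0.12391449486451285
tip 1 tool z -0.014621369493037994 n 1629 world z 0.12398154842881352
pos [0.444  0.2378 0.1094] F [-1.1  0.6 -0.5]
now [0.4437 0.2376 0.1088] [1.80e+02 1.00e-01 7.51e+01]
[[0.2, 0.3, 27.2, 0.0, 0.0, -0.1], [0.2, 0.3, 27.2, 0.0, 0.0, -0.1], [0.2, 0.3, 27.2, 0.0, 0.0, -0.1], [0.2, 0.3, 27.2, 0.0, 0.0, -0.1]]
```

Emit:
arm_command --pt "0 0 35 0 0 0" --pt "0 0 35 0 0 0" --pt "0 0 25 0 0 0" --pt "0 0 8 0 0 0" --pt "0 0 0 0 0 0" --pt "0 0 0 0 0 0" --grip 100

```text
clock: 4.7
position: [0.4422, 0.2365, 0.0001]
tool_rot: [-3.139, 0.006, 1.311]
force: [-0.1, 0.1, 0.6]
grip_width: 0.0848
```

```bash
python3 -c "
from h import *
tip();go(.445,.238,-.012,75.5,2)"
```

```text
tip -1 tool z -0.024176498728199047 n 1147 world z 0.024260448007451463
tip 1 tool z -0.023900343009748637 n 1130 world z 0.023984292289001053
pos [4.422e-01 2.365e-01 1.000e-04] F [-0.1  0.1  0.6]
now [4.424e-01 2.367e-01 4.000e-04] [-179.9    0.3   75.1]
[[1.0, 1.1, 6.2, -0.1, 0.1, -0.2], [1.0, 1.1, 6.2, -0.1, 0.1, -0.2]]
```

Emit:
arm_command --pt "1 1 6 0 0 0" --pt "1 1 6 0 0 0" --pt "0 0 3 0 0 0" --pt "0 0 0 0 0 0"

```text
clock: 5.15
position: [0.4466, 0.2391, -0.0134]
tool_rot: [3.141, 0.002, 1.31]
force: [0.6, 0.6, -0.4]
grip_width: 0.0854
```

Emit:
arm_command --pt "0 0 0 0 0 0" --pt "0 0 0 0 0 0" --pt "0 0 0 0 0 0" --pt "0 0 0 0 0 0" --pt "0 0 0 0 0 0" --pt "0 0 0 0 0 0" --pt "0 0 0 0 0 0" --pt "0 0 0 0 0 0" --grip 0

```text
clock: 5.95
position: [0.4474, 0.2402, -0.0119]
tool_rot: [3.139, -0.001, 1.311]
force: [-0.6, 0.5, -0.2]
grip_width: 0.0468
```

```bash
python3 -c "
from h import *
tip()"
```

```text
tip -1 tool z -0.015981879850781977 n 1275 world z 0.00405721619703283
tip 1 tool z -0.01639437307776276 n 1280 world z 0.004469709424013611
pos [ 0.4474  0.2402 -0.0119] F [-0.6  0.5 -0.2]
```

Gripped: the opening is 46.8 mm and the tips stand 4 mm above the counter. Lifting and measuring the offset in hand.

Emit:
arm_command --pt "0 0 -10 0 0 0" --pt "0 0 -25 0 0 0" --pt "0 0 -35 0 0 0" --pt "0 0 -35 0 0 0" --pt "0 0 0 0 0 0"

```text
clock: 6.5
position: [0.4464, 0.2396, 0.0984]
tool_rot: [3.141, 0.001, 1.311]
force: [0.2, 0.2, -1.3]
grip_width: 0.0467
```

```bash
python3 -c "
from h import *
f=grab('wrist');s=f['s'];p=s['position'];print(s['grip_width'],p)
im=ell(f,p[0],p[1],p[2]+.026)
cv2.imwrite('pics/9.png',im[:,:,::-1])
cv2.imwrite('pics/9.png',np.hstack([im,f['color'][:,56:456]])[:,:,::-1] if im.shape[0]==384 else np.hstack([cv2.resize(im,(384,384)),f['color'][:,56:456]])[:,:,::-1])
go(.622,.0185,.07,-36,14)"
```

```text
0.0466733036220409 [0.44642685 0.23955519 0.09839203]
ell 0.4428059441546702 0.240627343454515 47.86858367919922 71.97747039794922 long yaw 164.75303077697754
now [0.4458 0.2392 0.0967] [-1.80e+02  1.00e-01  7.51e+01]
[[-12.0, 16.2, 1.9, 0.0, 0.0, 7.9], [-9.6, 17.7, 1.9, 0.0, 0.0, 7.9], [-7.1, 18.9, 1.9, 0.0, 0.0, 7.9], [-4.4, 19.7, 1.9, 0.0, 0.0, 7.9], [-1.7, 20.1, 1.9, 0.0, 0.0, 7.9], [1.1, 20.1, 1.9, 0.0, 0.0, 7.9], [3.9, 19.8, 1.9, 0.0, 0.0, 7.9], [6.6, 19.1, 1.9, 0.0, 0.0, 7.9], [9.2, 18.0, 1.9, 0.0, 0.0, 7.9], [11.6, 16.5, 1.9, 0.0, 0.0, 7.9], [13.7, 14.8, 1.9, 0.0, 0.0, 7.9], [15.6, 12.7, 1.9, 0.0, 0.0, 7.9], [17.2, 10.5, 1.9, 0.0, 0.0, 7.9], [18.5, 8.0, 1.9, 0.0, 0.0, 7.9]]
```

View pics/9.png

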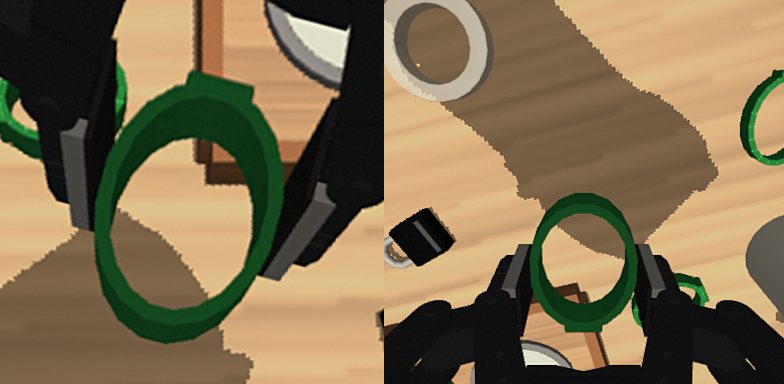

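The band is held level in the jaws, about 2.5 mm off along its axis. Carrying it to the green pad.

Emit:
arm_command --pt "-12 16 2 0 0 7.9" --pt "-9.6 18 2 0 0 7.9" --pt "-7 19 2 0 0 7.9" --pt "-4.4 20 2 0 0 7.9" --pt "-1.7 20 2 0 0 7.9" --pt "1 20 2 0 0 7.9" --pt "4 20 2 0 0 7.9"

```text
clock: 7.25
position: [0.5325, 0.1254, 0.0802]
tool_rot: [3.141, 0.006, 0.316]
force: [-0.1, -0.2, -1.5]
grip_width: 0.0466
```

Emit:
arm_command --pt "7 19 2 0 0 7.9" --pt "9 18 2 0 0 7.9" --pt "12 16 2 0 0 7.9" --pt "14 15 2 0 0 7.9" --pt "16 13 2 0 0 7.9" --pt "17 10 2 0 0 7.9" --pt "18 8 2 0 0 7.9" --pt "0 0 0 0 0 0"

```text
clock: 8.05
position: [0.6163, 0.004, 0.0597]
tool_rot: [3.126, 0.006, -0.697]
force: [-1.5, -0.4, -0.9]
grip_width: 0.047
```

```bash
python3 -c "
from h import *
go(.621,.0168,.03,-36,4)"
```

```text
now [0.6163 0.004  0.0597] [179.1   0.3 -39.9]
[[-1.1, -3.3, 7.4, 0.2, 0.1, -1.0], [-1.1, -3.3, 7.4, 0.2, 0.1, -1.0], [-1.0, -3.3, 7.4, 0.2, 0.1, -1.0], [-1.0, -3.3, 7.4, 0.2, 0.1, -1.0]]
```

Emit:
arm_command --pt "-1.1 -3.3 7 0.2 0.1 -1" --pt "-1.1 -3.3 7 0.2 0.1 -1" --pt "-1 -3.3 7 0.2 0.1 -1" --pt "-1 -3.3 7 0.2 0.1 -1" --pt "0 0 0 0 0 0"

```text
clock: 8.55
position: [0.6188, 0.0207, 0.0271]
tool_rot: [3.14, 0.003, -0.612]
force: [0.1, -0.7, -0.8]
grip_width: 0.0469
```

```bash
python3 -c "
from h import *
go(.621,.0168,.001,-36,4)"
```

```text
now [0.6188 0.0207 0.0271] [179.9   0.2 -35.1]
[[1.0, 0.5, 6.5, 0.0, 0.0, 0.2], [1.0, 0.5, 6.5, 0.0, 0.0, 0.2], [1.0, 0.5, 6.5, 0.0, 0.0, 0.2], [1.0, 0.5, 6.5, 0.0, 0.0, 0.2]]
```

Emit:
arm_command --pt "1 0.5 6 0 0 0.2" --pt "1 0.5 6 0 0 0.2" --pt "1 0.5 6 0 0 0.2" --pt "0.5 0.5 3 0 0 0" --pt "0 0 0 0 0 0" --pt "0 0 0 0 0 0"

```text
clock: 9.15
position: [0.6206, 0.0165, 0.0044]
tool_rot: [3.14, 0.003, -0.623]
force: [0.6, 0.4, -0.5]
grip_width: 0.0465
```

```bash
python3 -c "
from h import *
go(.621,.0168,.001,-36,2);print(bot.observe()['force'])"
```

```text
now [0.6206 0.0165 0.0044] [179.9   0.2 -35.7]
[[0.1, -0.2, 1.7, 0.0, 0.1, 0.1], [0.1, -0.2, 1.7, 0.0, 0.1, 0.1]]
[ 0.56139785  0.38385652 -0.47563644]
```

Emit:
arm_command --pt "0 0 2 0 0 0" --pt "0 0 1.5 0 0 0" --pt "0 0 0 0 0 0" --pt "0 0 0 0 0 0"

```text
clock: 9.55
position: [0.6209, 0.0166, 0.0011]
tool_rot: [3.141, 0.002, -0.623]
force: [0.5, 0.3, -0.9]
grip_width: 0.0466
```

Emit:
arm_command --pt "0 0 0 0 0 0" --pt "0 0 0 0 0 0" --pt "0 0 0 0 0 0" --pt "0 0 0 0 0 0" --pt "0 0 0 0 0 0" --grip 85

```text
clock: 10.05
position: [0.6211, 0.0167, 0.0014]
tool_rot: [3.141, 0.002, -0.623]
force: [-0.6, 0.1, -0.1]
grip_width: 0.0725
```

Emit:
arm_command --pt "0 0 -10 0 0 0" --pt "0 0 -25 0 0 0" --pt "0 0 -40 0 0 0" --pt "0 0 -40 0 0 0" --pt "0 0 -30 0 0 0" --pt "0 0 0 0 0 0"

```text
clock: 10.65
position: [0.6207, 0.0157, 0.1545]
tool_rot: [3.14, 0.002, -0.625]
force: [0.1, 0.8, -0.2]
grip_width: 0.0725
```

```bash
python3 -c "
from h import *
f=grab('wrist');
ell(f,.6225,.0188,.019)
im=rect(f,.55,.69,-.05,.09,.012,2700);cv2.imwrite('pics/10.png',np.hstack([im,cv2.resize(f['color'],(420,315))[:,:,:].repeat(1,0)[:378]] if 0 else [im])[:,:,::-1])
# padlock: block mid at world, top view
go(.455,.093,.10,15,8)"
```

```text
ell 0.6224324226379395 0.019966282653808592 99.37178039550781 99.70133972167969 long yaw 58.45276641845703
now [0.6201 0.0159 0.1528] [179.9   0.2 -35.8]
[[-22.4, 4.2, 6.7, 0.0, 0.0, -6.3], [-22.7, 1.7, 6.7, 0.0, 0.0, -6.3], [-22.7, -0.8, 6.7, 0.0, 0.0, -6.3], [-22.5, -3.3, 6.7, 0.0, 0.0, -6.3], [-22.0, -5.8, 6.6, 0.0, 0.0, -6.3], [-21.3, -8.2, 6.6, 0.0, 0.0, -6.3], [-20.2, -10.5, 6.6, 0.0, 0.0, -6.3], [-18.9, -12.6, 6.6, 0.0, 0.0, -6.3]]
```

View pics/10.png

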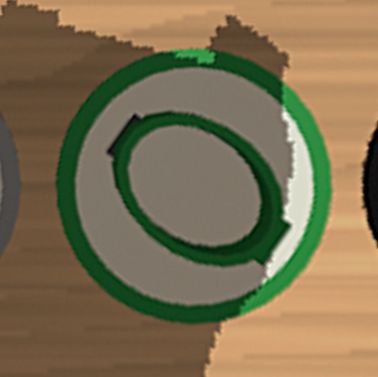

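The band lies on its outline, with its centre at about (197,187) against the pad's (193,187). Next is the padlock.

Emit:
arm_command --pt "-22 5 6 0 0 -6.3" --pt "-22 3 6 0 0 -6.3" --pt "-22 0 6 0 0 -6.3" --pt "-22 -3 6 0 0 -6.3" --pt "-22 -5 6 0 0 -6.3" --pt "-21 -8 6 0 0 -6.3" --pt "-20 -10 6 0 0 -6.3" --pt "-18 -12 6 0 0 -6.3" --grip 100

```text
clock: 11.5
position: [0.4482, 0.0867, 0.1008]
tool_rot: [3.142, 0.009, 0.287]
force: [0.4, 0.5, -0.2]
grip_width: 0.0854
```

Emit:
arm_command --pt "0 0 0 0 0 0" --pt "0 0 0 0 0 0"

```text
clock: 11.7
position: [0.4452, 0.0873, 0.0997]
tool_rot: [-3.141, 0.012, 0.291]
force: [0.6, 0.2, 0.1]
grip_width: 0.0857
```

```bash
python3 -c "
from h import *
f=grab('wrist')
im=rect(f,.40,.51,.05,.16,.016,3600);cv2.imwrite('pics/11.png',np.hstack([im,cv2.resize(f['color'],(400,300))[np.r_[0:300,0:96]]])[:,:,::-1])
go(.4528,.1019,.03,15,4)"
```

```text
Traceback (most recent call last):
ValueError: all the input array dimensions except for the concatenation axis must match exactly, but along dimension 0, the array at index 0 has size 395 and the array at index 1 has size 396
```

```bash
python3 -c "
from h import *
f=grab('wrist')
im=rect(f,.40,.51,.05,.16,.016,3600);cv2.imwrite('pics/11.png',im[:,:,::-1])
go(.4528,.1019,.03,15,4)"
```

```text
now [0.4456 0.0872 0.0998] [-180.     0.7   16.7]
[[3.0, -3.0, 17.4, -0.0, 0.2, 0.4], [2.9, -3.0, 17.4, -0.0, 0.2, 0.4], [2.9, -3.0, 17.4, -0.0, 0.2, 0.4], [2.8, -3.1, 17.4, -0.0, 0.2, 0.4]]
```

View pics/11.png

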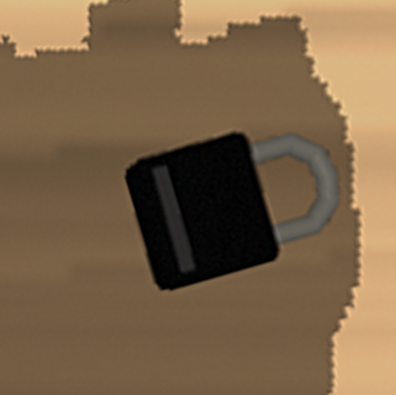

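The block corners are at (128,172), (243,134), (278,255) and (162,290), so its centre is (0.451, 0.1035) and its yaw about -73°. Descending.

```bash
python3 -c "
from h import *
go(.4508,.1035,.02,16.7,4)"
```

```text
now [0.4456 0.0872 0.0998] [-180.     0.7   16.7]
[[2.7, -3.5, 19.9, -0.0, 0.2, -0.0], [2.6, -3.5, 19.9, -0.0, 0.2, -0.0], [2.6, -3.5, 19.9, -0.0, 0.2, -0.0], [2.5, -3.5, 19.9, -0.0, 0.2, -0.0]]
```

Emit:
arm_command --pt "2.7 -3.5 19 0 0.2 0" --pt "2.6 -3.5 19 0 0.2 0" --pt "2.6 -3.5 19 0 0.2 0" --pt "2.5 -3.5 16 0 0.2 0" --pt "0 0 0 0 0 0" --pt "0 0 0 0 0 0"

```text
clock: 12.4
position: [0.456, 0.102, 0.0248]
tool_rot: [3.14, -0.006, 0.28]
force: [0.8, 0.0, 0.3]
grip_width: 0.0852
```

```bash
python3 -c "
from h import *
tip();go(.4508,.1035,-.012,16.7,4)"
```

```text
tip -1 tool z -0.0249742247089704 n 1128 world z 0.04976252551887103
tip 1 tool z -0.025480470320754872 n 1132 world z 0.050268771130655504
pos [0.456  0.102  0.0248] F [0.8 0.  0.3]
now [0.4561 0.1021 0.025 ] [179.9  -0.4  16. ]
[[-1.2, -0.7, 9.2, 0.0, -0.1, -0.2], [-1.2, -0.7, 9.2, 0.0, -0.1, -0.2], [-1.2, -0.7, 9.2, 0.0, -0.1, -0.2], [-1.2, -0.7, 9.2, 0.0, -0.1, -0.2]]
```

Emit:
arm_command --pt "-1.2 -0.7 9 0 0 0" --pt "-1.2 -0.7 9 0 0 0" --pt "-1.2 -0.7 9 0 0 0" --pt "-1 -0.7 8 0 0 0" --pt "0 0 2 0 0 0" --pt "0 0 0 0 0 0"

```text
clock: 13.05
position: [0.4515, 0.1034, -0.0139]
tool_rot: [3.14, -0.008, 0.279]
force: [-0.1, 0.2, -0.3]
grip_width: 0.0855
```

Emit:
arm_command --pt "0 0 0 0 0 0" --pt "0 0 0 0 0 0" --pt "0 0 0 0 0 0" --pt "0 0 0 0 0 0" --pt "0 0 0 0 0 0" --pt "0 0 0 0 0 0" --pt "0 0 0 0 0 0" --pt "0 0 0 0 0 0" --grip 0 --grip_force 40

```text
clock: 13.85
position: [0.4514, 0.1032, -0.0097]
tool_rot: [-3.141, -0.009, 0.278]
force: [0.3, -0.1, -1.9]
grip_width: 0.037
```

Emit:
arm_command --pt "0 0 -10 0 0 0" --pt "0 0 -25 0 0 0" --pt "0 0 -35 0 0 0" --pt "0 0 -35 0 0 0" --pt "0 0 0 0 0 0"

```text
clock: 14.35
position: [0.4492, 0.1021, 0.0999]
tool_rot: [-3.141, -0.005, 0.277]
force: [0.1, -0.6, -2.9]
grip_width: 0.037
```

```bash
python3 -c "
from h import *
f=grab('wrist','12.png')
# pad: mid (.6217,-.097) yaw 18.5 ; block middle 12 mm behind
import math
a=math.radians(18.5)
go(.6217-.012*math.cos(a),-.097-.012*math.sin(a),.06,-71.5,12)"
```

```text
now [0.4486 0.1021 0.0983] [-180.    -0.2   15.9]
[[8.3, 20.0, 3.2, -0.0, -0.0, 7.3], [10.8, 18.7, 3.2, -0.0, -0.0, 7.3], [13.1, 17.2, 3.2, -0.0, -0.0, 7.3], [15.2, 15.4, 3.2, -0.0, -0.0, 7.3], [17.0, 13.4, 3.2, -0.0, -0.0, 7.3], [18.5, 11.1, 3.2, -0.0, -0.0, 7.3], [19.8, 8.7, 3.2, -0.0, -0.0, 7.3], [20.7, 6.1, 3.2, -0.0, -0.0, 7.3], [21.4, 3.4, 3.2, -0.0, -0.0, 7.3], [21.6, 0.7, 3.2, -0.0, -0.0, 7.3], [21.5, -2.1, 3.2, -0.0, -0.0, 7.3], [21.1, -4.8, 3.2, -0.0, -0.0, 7.3]]
```

View pics/12.png

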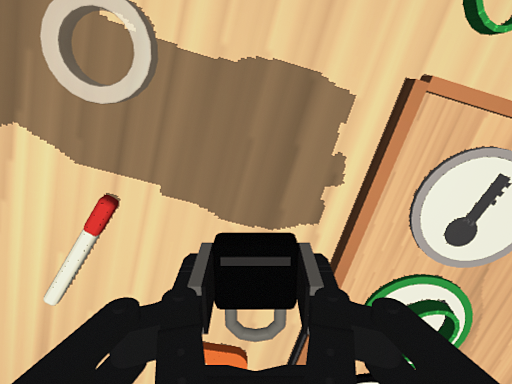

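The padlock is held squarely, with the shackle pointing down in the picture. After this turn the shackle will face the other way along the outline, so the block's target is (0.6335, -0.093).

```bash
python3 -c "
from h import *
go(.6335,-.0928,.06,-71.5,12)"
```

```text
now [0.4486 0.1021 0.0983] [-180.    -0.2   15.9]
[[10.4, 19.8, 3.2, -0.0, -0.0, 7.3], [12.8, 18.4, 3.2, -0.0, -0.0, 7.3], [15.0, 16.6, 3.2, -0.0, -0.0, 7.3], [17.0, 14.6, 3.2, -0.0, -0.0, 7.3], [18.7, 12.3, 3.2, -0.0, -0.0, 7.3], [20.1, 9.8, 3.2, -0.0, -0.0, 7.3], [21.2, 7.2, 3.2, -0.0, -0.0, 7.3], [21.9, 4.4, 3.2, -0.0, -0.0, 7.3], [22.3, 1.6, 3.2, -0.0, -0.0, 7.3], [22.4, -1.2, 3.2, -0.0, -0.0, 7.3], [22.0, -4.1, 3.2, -0.0, -0.0, 7.3], [21.3, -6.8, 3.2, -0.0, -0.0, 7.3]]
```

Emit:
arm_command --pt "10 20 2 0 0 7.3" --pt "13 18 2 0 0 7.3" --pt "15 17 2 0 0 7.3" --pt "17 15 2 0 0 7.3" --pt "19 12 2 0 0 7.3" --pt "20 10 2 0 0 7.3"

```text
clock: 15.0
position: [0.5391, 0.0026, 0.0827]
tool_rot: [-3.14, 0.004, -0.508]
force: [-0.1, 0.6, -1.2]
grip_width: 0.0369
```

Emit:
arm_command --pt "21 7 3 0 0 7.3" --pt "22 4 3 0 0 7.3" --pt "22 2 3 0 0 7.3" --pt "22 -1 3 0 0 7.3" --pt "20 -4 3 0 0 7" --pt "14 -5 3 0 0 3" --pt "0 0 0 0 0 0" --pt "0 0 0 0 0 0"

```text
clock: 15.8
position: [0.6201, -0.0962, 0.0539]
tool_rot: [3.127, 0.005, -1.228]
force: [0.1, 0.4, -2.4]
grip_width: 0.0369
```

```bash
python3 -c "
from h import *
go(.6335,-.0928,.02,-71.5,5)"
```

```text
now [ 0.6201 -0.0962  0.0539] [179.1   0.3 -70.4]
[[0.3, -2.9, 6.7, 0.2, 0.1, 0.2], [0.3, -2.8, 6.8, 0.2, 0.1, 0.2], [0.3, -2.8, 6.8, 0.2, 0.1, 0.2], [0.2, -2.8, 6.8, 0.2, 0.1, 0.2], [0.2, -2.8, 6.8, 0.2, 0.1, 0.2]]
```

Emit:
arm_command --pt "0.3 -2.8 6 0.2 0.1 0.2" --pt "0.3 -2.8 6 0.2 0.1 0.2" --pt "0.3 -2.8 6 0.2 0.1 0.2" --pt "0.2 -2.8 6 0.2 0.1 0.2" --pt "0.2 -2 4 0.2 0.1 0.2" --pt "0 0 0 0 0 0" --pt "0 0 0 0 0 0"

```text
clock: 16.5
position: [0.6324, -0.0902, 0.0223]
tool_rot: [-3.139, -0.002, -1.242]
force: [0.2, 0.3, -2.4]
grip_width: 0.0372
```

```bash
python3 -c "
from h import *
go(.6335,-.0928,.0035,-71.5,3)"
```

```text
now [ 0.6324 -0.0902  0.0223] [-1.798e+02 -1.000e-01 -7.120e+01]
[[0.9, -0.1, 6.3, -0.1, -0.0, 0.1], [0.9, -0.1, 6.3, -0.1, -0.0, 0.1], [1.0, -0.1, 6.3, -0.1, -0.0, 0.1]]
```

Emit:
arm_command --pt "0.9 0 6 0 0 0" --pt "0.9 0 6 0 0 0" --pt "0.8 0 4 0 0 0" --pt "0 0 0 0 0 0" --pt "0 0 0 0 0 0"

```text
clock: 17.0
position: [0.6334, -0.0932, 0.0051]
tool_rot: [-3.139, -0.002, -1.243]
force: [-0.2, -0.7, -0.9]
grip_width: 0.0371
```

```bash
python3 -c "
from h import *
go(.6335,-.0928,.002,-71.5,2)"
```

```text
now [ 0.6334 -0.0932  0.0051] [-1.798e+02 -1.000e-01 -7.120e+01]
[[-0.2, -0.1, 1.6, -0.1, -0.1, 0.2], [-0.2, -0.1, 1.6, -0.1, -0.1, 0.2]]
```

Emit:
arm_command --pt "0 0 2 0 0 0" --pt "0 0 1 0 0 0" --pt "0 0 0 0 0 0"

```text
clock: 17.3
position: [0.6335, -0.0932, 0.0021]
tool_rot: [-3.138, -0.002, -1.243]
force: [0.4, -0.5, -2.0]
grip_width: 0.0371
```

Emit:
arm_command --pt "0 0 0 0 0 0" --pt "0 0 0 0 0 0" --pt "0 0 0 0 0 0" --pt "0 0 0 0 0 0" --pt "0 0 0 0 0 0" --grip 75

```text
clock: 17.8
position: [0.634, -0.0933, 0.0027]
tool_rot: [-3.137, -0.003, -1.243]
force: [0.2, 0.3, 0.2]
grip_width: 0.0643
```

Emit:
arm_command --pt "0 0 -10 0 0 0" --pt "0 0 -25 0 0 0" --pt "0 0 -40 0 0 0" --pt "0 0 -40 0 0 0" --pt "0 0 -30 0 0 0" --pt "0 0 0 0 0 0" --pt "0 0 0 0 0 0"

```text
clock: 18.5
position: [0.6325, -0.0938, 0.1568]
tool_rot: [-3.137, -0.003, -1.244]
force: [-0.5, -0.0, -0.6]
grip_width: 0.0642
```

```bash
python3 -c "
from h import *
f=grab('wrist')
im=rect(f,.56,.69,-.165,-.035,.016,3000);cv2.imwrite('pics/13.png',im[:,:,::-1])
go(.475,-.075,.09,74,8)"
```

```text
now [ 0.6327 -0.094   0.1568] [-179.7   -0.2  -71.3]
[[-8.6, 17.9, 8.2, 0.0, -0.1, -18.2], [-13.8, 14.4, 8.2, 0.0, -0.1, -18.2], [-17.5, 9.4, 8.3, 0.0, -0.1, -18.2], [-19.6, 3.4, 8.3, 0.0, -0.1, -18.2], [-19.7, -2.8, 8.3, 0.0, -0.1, -18.2], [-17.8, -8.8, 8.3, 0.0, -0.1, -18.2], [-14.2, -13.9, 8.3, 0.0, -0.1, -18.2], [-9.1, -17.6, 8.3, 0.0, -0.1, -18.2]]
```

View pics/13.png

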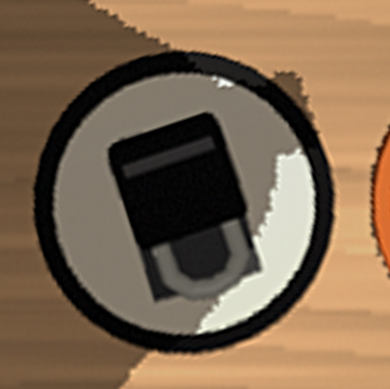

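The pad is centred at (183,201) and the padlock's middle is at about (183,214), raised parts included, so it is 2-4 mm off and well aligned. Next is the fob.

```bash
python3 -c "
from h import *
go(.4756,-.075,.09,-107,6)"
```

```text
now [ 0.6327 -0.094   0.1568] [-179.7   -0.2  -71.3]
[[-11.4, 23.8, 11.0, -0.1, -0.0, 6.0], [-8.9, 24.9, 11.0, -0.1, -0.0, 6.0], [-6.3, 25.7, 11.0, -0.1, -0.0, 6.0], [-3.6, 26.2, 11.1, -0.1, -0.0, 6.0], [-0.8, 26.4, 11.1, -0.1, -0.0, 6.0], [1.9, 26.3, 11.1, -0.1, -0.0, 6.0]]
```

Emit:
arm_command --pt "-11 24 10 0 0 6" --pt "-9 25 10 0 0 6" --pt "-6 25 10 0 0 6" --pt "-4 26 10 0 0 6" --pt "-1 25 10 0 0 6" --pt "1 16 6 0 0 4" --pt "0 0 0 0 0 0" --pt "0 0 0 0 0 0" --grip 90

```text
clock: 19.35
position: [0.4789, -0.075, 0.0932]
tool_rot: [3.139, -0.005, -1.862]
force: [0.6, 0.1, 0.9]
grip_width: 0.0769
```

```bash
python3 -c "
from h import *
f=grab('wrist')
im=rect(f,.42,.52,-.125,-.025,.0045,4000)
h=cv2.cvtColor(cv2.GaussianBlur(im,(5,5),0),cv2.COLOR_RGB2HSV).astype(int)
print(blob((h[...,0]<17)&(h[...,1]>190)&(h[...,2]>60),.52,-.025,4000))
cv2.imwrite('pics/14.png',im[:,:,::-1])
go(.4756,-.075,.02,-107,4)"
```

```text
{'mid': array([ 0.4637, -0.0715]), 'yaw': np.float64(164.6), 'L': np.float64(0.0564), 'W': np.float64(0.0319), 'mu': array([ 0.4682, -0.0728])}
now [ 0.479  -0.075   0.0932] [ 179.9   -0.3 -106.7]
[[0.1, 0.8, 18.3, 0.0, -0.1, 0.1], [0.2, 0.8, 18.3, 0.0, -0.1, 0.1], [0.2, 0.8, 18.3, 0.0, -0.1, 0.1], [0.2, 0.8, 18.3, 0.0, -0.1, 0.1]]
```

View pics/14.png

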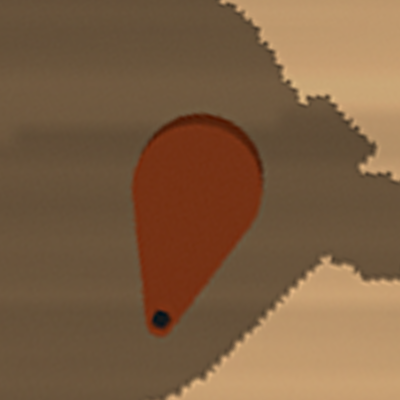

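The fob's round end is at (198,182) and its tip at (160,320), giving a yaw of 164.6° and a round centre at (0.474, -0.0743).

```bash
python3 -c "
from h import *
go(.474,-.0743,.01,-105.4,5)"
```

```text
now [ 0.479  -0.075   0.0932] [ 179.9   -0.3 -106.7]
[[0.1, 1.0, 16.6, 0.0, -0.1, -0.3], [0.1, 1.0, 16.6, 0.0, -0.1, -0.3], [0.1, 1.0, 16.6, 0.0, -0.1, -0.3], [0.1, 1.0, 16.6, 0.0, -0.1, -0.3], [0.1, 1.0, 16.6, 0.0, -0.1, -0.3]]
```

Emit:
arm_command --pt "0 1 16 0 0 -0.3" --pt "0 1 16 0 0 -0.3" --pt "0 1 16 0 0 -0.3" --pt "0 1 16 0 0 -0.3" --pt "0 1 12 0 0 -0.2" --pt "0 0 0 0 0 0" --pt "0 0 0 0 0 0"

```text
clock: 20.1
position: [0.4803, -0.0753, 0.0151]
tool_rot: [-3.139, -0.004, -1.827]
force: [0.1, 0.7, -0.2]
grip_width: 0.0769
```

```bash
python3 -c "
from h import *
go(.474,-.0743,-.0145,-105.4,4)"
```

```text
now [ 0.4803 -0.0753  0.0151] [-179.8   -0.2 -104.7]
[[0.1, 1.6, 7.4, -0.0, -0.1, 0.2], [0.1, 1.6, 7.4, -0.0, -0.1, 0.2], [0.1, 1.6, 7.4, -0.0, -0.1, 0.2], [0.2, 1.6, 7.4, -0.0, -0.1, 0.2]]
```

Emit:
arm_command --pt "0 2 7 0 0 0" --pt "0 2 7 0 0 0" --pt "0 2 7 0 0 0" --pt "0 2 5 0 0 0" --pt "0 0 1 0 0 0" --pt "0 0 0 0 0 0"

```text
clock: 20.7
position: [0.4732, -0.0732, -0.0131]
tool_rot: [-3.137, -0.004, -1.826]
force: [0.7, -0.2, 0.2]
grip_width: 0.0767
```

```bash
python3 -c "
from h import *
tip();go(.474,-.0743,-.0145,-105.4,2)"
```

```text
tip -1 tool z -0.022655818422619822 n 1123 world z 0.009566495982132564
tip 1 tool z -0.02135258697292225 n 1117 world z 0.008263264532434991
pos [ 0.4732 -0.0732 -0.0131] F [ 0.7 -0.2  0.2]
now [ 0.4732 -0.0732 -0.013 ] [-179.7   -0.2 -104.6]
[[0.4, -0.5, 0.8, -0.1, -0.1, 0.4], [0.4, -0.5, 0.8, -0.1, -0.1, 0.4]]
```

Emit:
arm_command --pt "0.6 -0.5 1 0 0 0" --pt "0 0 0.5 0 0 0" --pt "0 0 0.5 0 0 0" --pt "0 0 0 0 0 0" --pt "0 0 0 0 0 0" --pt "0 0 0 0 0 0" --pt "0 0 0 0 0 0" --pt "0 0 0 0 0 0" --grip 0 --grip_force 40

```text
clock: 21.55
position: [0.4765, -0.0744, -0.0092]
tool_rot: [-3.13, 0.002, -1.827]
force: [0.4, 0.0, 0.2]
grip_width: 0.0297
```

Emit:
arm_command --pt "0 0 -10 0 0 0" --pt "0 0 -25 0 0 0" --pt "0 0 -30 0 0 0" --pt "0 0 -30 0 0 0" --pt "0 0 0 0 0 0"

```text
clock: 22.05
position: [0.4739, -0.0752, 0.0904]
tool_rot: [-3.133, 0.0, -1.829]
force: [0.1, -0.2, -1.0]
grip_width: 0.0298
```

```bash
python3 - <<'E'
from h import *
f=grab('wrist','15.png'); p=f['s']['position']; zz=p[2]+.013+.009
im=rect(f,p[0]-.06,p[0]+.04,p[1]-.05,p[1]+.05,zz,4000)
h=cv2.cvtColor(cv2.GaussianBlur(im,(5,5),0),cv2.COLOR_RGB2HSV).astype(int)
print(p,blob((h[...,0]<17)&(h[...,1]>190)&(h[...,2]>60),p[0]+.04,p[1]+.05,4000))
# fob pad centre/yaw
b=grab('top');im=rect(b,.622-.034,.622+.034,-.2115-.034,-.2115+.034,.012,4000);g=cv2.GaussianBlur(cv2.cvtColor(im,cv2.COLOR_RGB2GRAY),(5,5),0)
for t in(85,95,105):print(blob(g<t,.622+.034,-.2115+.034,4000))
a=np.radians(41)
go(.6215+.0105*np.cos(a),-.2115+.0105*np.sin(a),.05,-49,8)
E
```

```text
[ 0.47385421 -0.07517622  0.09039938] {'mid': array([ 0.4664, -0.0729]), 'yaw': np.float64(164.6), 'L': np.float64(0.0558), 'W': np.float64(0.0298), 'mu': array([ 0.4707, -0.074 ])}
{'mid': array([ 0.6207, -0.2131]), 'yaw': np.float64(39.0), 'L': np.float64(0.0456), 'W': np.float64(0.0284), 'mu': array([ 0.6185, -0.2152])}
{'mid': array([ 0.6208, -0.2131]), 'yaw': np.float64(39.1), 'L': np.float64(0.0469), 'W': np.float64(0.0297), 'mu': array([ 0.6185, -0.2151])}
{'mid': array([ 0.6207, -0.213 ]), 'yaw': np.float64(39.3), 'L': np.float64(0.0482), 'W': np.float64(0.0308), 'mu': array([ 0.6186, -0.2151])}
now [ 0.473  -0.0746  0.0879] [-179.6    0.  -104.8]
[[10.7, -23.0, 4.9, -0.0, -0.0, -7.0], [13.4, -21.5, 4.9, -0.0, -0.0, -7.0], [16.0, -19.8, 4.8, -0.0, -0.0, -7.0], [18.2, -17.7, 4.8, -0.0, -0.0, -7.0], [20.3, -15.3, 4.8, -0.0, -0.0, -7.0], [22.0, -12.8, 4.8, -0.0, -0.0, -7.0], [23.4, -10.0, 4.8, -0.0, -0.0, -7.0], [24.4, -7.1, 4.8, -0.0, -0.0, -7.0]]
```

View pics/15.png

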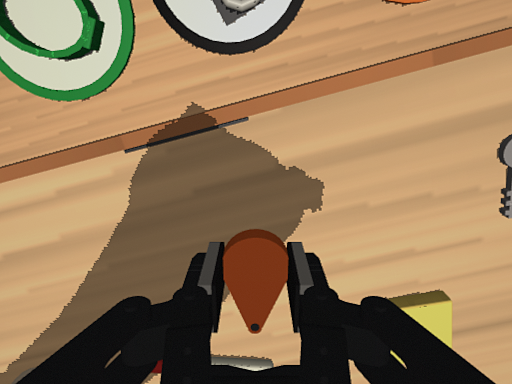

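The fob is held symmetrically. Carrying it to the orange pad, target (0.630, -0.205), yaw -50.

Emit:
arm_command --pt "11 -23 4 0 0 -7" --pt "13 -21 4 0 0 -7" --pt "16 -20 4 0 0 -7" --pt "18 -18 4 0 0 -7" --pt "20 -15 4 0 0 -7" --pt "22 -13 4 0 0 -7" --pt "20 -8 4 0 0 -6" --pt "10 -3 2 0 0 -4"

```text
clock: 22.95
position: [0.6159, -0.1915, 0.0488]
tool_rot: [3.139, 0.007, -0.885]
force: [-1.6, 0.6, -1.0]
grip_width: 0.0299
```

Emit:
arm_command --pt "0 0 0 0 0 0" --pt "0 0 0 0 0 0"

```text
clock: 23.15
position: [0.6148, -0.1923, 0.0464]
tool_rot: [3.138, 0.01, -0.887]
force: [-0.1, 0.3, -0.5]
grip_width: 0.0301
```

```bash
python3 -c "
from h import *
go(.6297,-.2048,.02,-50,5)"
```

```text
now [ 0.6148 -0.1923  0.0464] [179.8   0.6 -50.8]
[[3.9, -0.8, 5.2, 0.0, 0.1, -0.2], [3.9, -0.7, 5.3, 0.0, 0.1, -0.2], [3.9, -0.7, 5.3, 0.0, 0.1, -0.2], [3.8, -0.7, 5.3, 0.0, 0.1, -0.2], [3.8, -0.7, 5.3, 0.0, 0.1, -0.2]]
```

Emit:
arm_command --pt "4 -0.8 5 0 0.1 -0.2" --pt "4 -0.7 5 0 0.1 -0.2" --pt "4 -0.7 5 0 0.1 -0.2" --pt "3.5 -0.7 5 0 0.1 -0.1" --pt "2.5 -0.5 4 0 0.1 0" --pt "0 0 0 0 0 0" --pt "0 0 0 0 0 0"

```text
clock: 23.85
position: [0.6284, -0.2026, 0.0192]
tool_rot: [3.137, 0.003, -0.877]
force: [-0.2, 0.2, -0.3]
grip_width: 0.0295
```

```bash
python3 -c "
from h import *
go(.6297,-.2048,.0045,-50,3)"
```

```text
now [ 0.6284 -0.2026  0.0192] [ 1.798e+02  1.000e-01 -5.030e+01]
[[0.9, 0.1, 4.9, 0.1, 0.0, -0.1], [0.9, 0.1, 4.9, 0.1, 0.0, -0.1], [0.8, 0.1, 4.9, 0.1, 0.0, -0.1]]
```

Emit:
arm_command --pt "0.9 0 5 0 0 0" --pt "0.9 0 5 0 0 0" --pt "0.7 0 3.5 0 0 0" --pt "0 0 0 0 0 0" --pt "0 0 0 0 0 0"

```text
clock: 24.35
position: [0.63, -0.2046, 0.0047]
tool_rot: [3.138, 0.003, -0.877]
force: [-0.6, -0.3, -1.0]
grip_width: 0.03
```

```bash
python3 -c "
from h import *
go(.6297,-.2048,.003,-50,2)"
```

```text
now [ 0.63   -0.2046  0.0047] [ 1.798e+02  1.000e-01 -5.030e+01]
[[-0.0, 0.2, 0.9, 0.1, 0.1, -0.1], [-0.0, 0.2, 0.9, 0.1, 0.1, -0.1]]
```

Emit:
arm_command --pt "0 0 1.5 0 0 0" --pt "0 0 0.5 0 0 0" --pt "0 0 0 0 0 0"

```text
clock: 24.65
position: [0.6302, -0.2046, 0.0028]
tool_rot: [3.138, 0.002, -0.877]
force: [0.1, -0.2, -0.6]
grip_width: 0.0296
```

Emit:
arm_command --pt "0 0 0 0 0 0" --pt "0 0 0 0 0 0" --pt "0 0 0 0 0 0" --pt "0 0 0 0 0 0" --pt "0 0 0 0 0 0" --grip 70

```text
clock: 25.15
position: [0.6303, -0.2046, 0.0032]
tool_rot: [3.138, 0.002, -0.877]
force: [-0.2, 0.5, 0.1]
grip_width: 0.0597
```

Emit:
arm_command --pt "0 0 -10 0 0 0" --pt "0 0 -25 0 0 0" --pt "0 0 -35 0 0 0" --pt "0 0 -35 0 0 0" --pt "0 0 -20 0 0 0" --pt "0 0 0 0 0 0" --pt "0 0 0 0 0 0"

```text
clock: 25.85
position: [0.6303, -0.205, 0.1364]
tool_rot: [3.138, 0.001, -0.878]
force: [0.5, -0.4, -0.3]
grip_width: 0.0598
```

```bash
python3 -c "
from h import *
f=grab('wrist');print(f['s']['force'])
im=rect(f,.56,.69,-.275,-.145,.016,3000)
h=cv2.cvtColor(cv2.GaussianBlur(im,(5,5),0),cv2.COLOR_RGB2HSV).astype(int)
yy,xx=np.mgrid[:390,:390];m=(h[...,0]<17)&(h[...,1]>190)&(h[...,2]>60)&((xx-195)**2+(yy-205)**2<125**2)
print(blob(m,.69,-.145,3000))
cv2.imwrite('pics/16.png',im[:,:,::-1])
# key grip point: 8 mm from mid towards tip; key mid (.4362,-.2679) yaw 173.5
go(.4362-.008,-.267,.09,-96.5,8)"
```

```text
[ 0.54583907 -0.39594053 -0.33130041]Traceback (most recent call last):
  File "<string>", line 6, in <module>
    yy,xx=np.mgrid[:390,:390];m=(h[...,0]<17)&(h[...,1]>190)&(h[...,2]>60)&((xx-195)**2+(yy-205)**2<125**2)
                                ~~~~~~~~~~~~~~~~~~~~~~~~~~~~~~~~~~~~~~~~~~^^~~~~~~~~~~~~~~~~~~~~~~~~~~~~~~~
ValueError: operands could not be broadcast together with shapes (389,390) (390,390)
```

```bash
python3 -c "
from h import *
f=grab('wrist')
for z in(.0165,.021):
  im=rect(f,.56,.69,-.275,-.145,z,3000)
  h=cv2.cvtColor(cv2.GaussianBlur(im,(5,5),0),cv2.COLOR_RGB2HSV).astype(int)
  yy,xx=np.mgrid[:h.shape[0],:h.shape[1]];m=(h[...,0]<17)&(h[...,1]>190)&(h[...,2]>60)&((xx-195)**2+(yy-205)**2<125**2)
  print(blob(m,.69,-.145,3000))
im=rect(f,.56,.69,-.275,-.145,.012,3000);cv2.imwrite('pics/fobpad.png',im[:,:,::-1])
go(.4362-.008,-.267,.09,-96.5,8)"
```

```text
{'mid': array([ 0.6209, -0.2112]), 'yaw': np.float64(-140.7), 'L': np.float64(0.0549), 'W': np.float64(0.031), 'mu': array([ 0.6241, -0.2086])}
{'mid': array([ 0.6221, -0.2102]), 'yaw': np.float64(-140.6), 'L': np.float64(0.0539), 'W': np.float64(0.0306), 'mu': array([ 0.6253, -0.2077])}
now [ 0.6302 -0.205   0.1357] [ 1.798e+02  1.000e-01 -5.030e+01]
[[-10.1, 24.4, 5.8, 0.0, 0.0, 5.8], [-7.6, 25.3, 5.8, 0.0, 0.0, 5.8], [-5.1, 25.9, 5.8, 0.0, 0.0, 5.8], [-2.4, 26.3, 5.8, 0.0, 0.0, 5.8], [0.2, 26.4, 5.8, 0.0, 0.0, 5.8], [2.9, 26.2, 5.8, 0.0, 0.0, 5.8], [5.5, 25.8, 5.7, 0.0, 0.0, 5.8], [8.1, 25.1, 5.7, 0.0, 0.0, 5.8]]
```

The fob measures (0.6215, -0.211) with its axis at 39.4°, which is good. Moving to the key.

Emit:
arm_command --pt "-10 24 5 0 0 5.8" --pt "-8 25 5 0 0 5.8" --pt "-5 26 5 0 0 5.8" --pt "-2 26 5 0 0 5.8" --pt "0 26 5 0 0 5.8" --pt "3 26 5 0 0 5.8" --pt "5 22 5 0 0 5" --pt "5 12 3 0 0 3" --grip 50

```text
clock: 26.75
position: [0.4365, -0.2606, 0.0916]
tool_rot: [3.128, -0.001, -1.653]
force: [0.1, 0.7, -0.2]
grip_width: 0.0426
```

Emit:
arm_command --pt "0 0 0 0 0 0" --pt "0 0 0 0 0 0"

```text
clock: 26.95
position: [0.4354, -0.261, 0.0908]
tool_rot: [3.126, -0.001, -1.654]
force: [1.1, 0.2, 0.3]
grip_width: 0.0429
```

```bash
python3 -c "
from h import *
f=grab('wrist')
im=rect(f,.386,.486,-.318,-.218,.006,4000);h=cv2.cvtColor(cv2.GaussianBlur(im,(5,5),0),cv2.COLOR_RGB2HSV).astype(int)
print(blob(h[...,1]<60,.486,-.218,4000))
cv2.imwrite('pics/17.png',np.hstack([im[:384,:384],cv2.resize(f['color'],(400,300))[np.r_[0:300,0:84]]])[:,:,::-1])
go(.428,-.267,.03,-96.5,5)"
```

```text
{'mid': array([ 0.436 , -0.2676]), 'yaw': np.float64(172.7), 'L': np.float64(0.0671), 'W': np.float64(0.0256), 'mu': array([ 0.4406, -0.2681])}
now [ 0.4355 -0.261   0.0908] [179.1  -0.  -94.8]
[[1.3, 1.2, 12.2, 0.2, -0.0, 0.3], [1.3, 1.2, 12.2, 0.2, -0.0, 0.3], [1.3, 1.3, 12.2, 0.2, -0.0, 0.3], [1.3, 1.3, 12.2, 0.2, -0.0, 0.3], [1.4, 1.3, 12.2, 0.2, -0.0, 0.3]]
```

View pics/17.png

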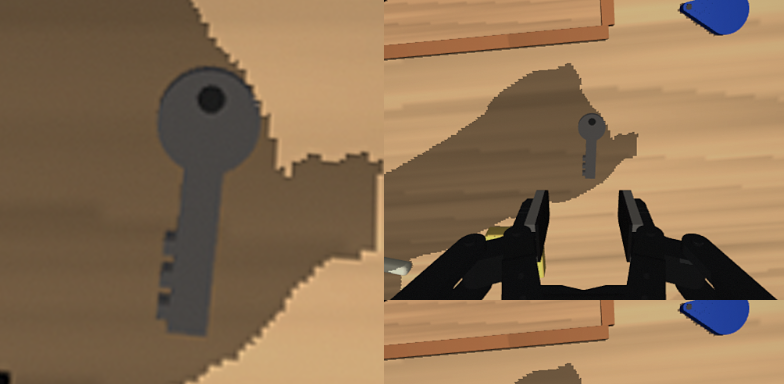

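The key's bow is at (208,120) and its tip at (187,335), so its yaw is 174.5° and the grip point (0.429, -0.267). Descending with the jaws half open.

Emit:
arm_command --pt "1.3 1.3 13 0.2 0 0.1" --pt "1.3 1.3 13 0.2 0 0.1" --pt "1.3 1.3 13 0.2 0 0.1" --pt "1.3 1.3 13 0.2 0 0.1" --pt "1.3 1.3 12 0.2 0 0.1" --pt "0 0 0 0 0 0" --pt "0 0 0 0 0 0" --grip 40

```text
clock: 27.7
position: [0.4354, -0.2653, 0.0249]
tool_rot: [-3.135, -0.001, -1.646]
force: [0.0, 0.1, 0.4]
grip_width: 0.034
```

```bash
python3 -c "
from h import *
go(.429,-.267,-.008,-95.5,4)"
```

```text
now [ 0.4354 -0.2653  0.0249] [-179.6   -0.   -94.3]
[[0.5, 1.6, 8.2, -0.1, -0.0, 0.3], [0.6, 1.6, 8.2, -0.1, -0.0, 0.3], [0.6, 1.6, 8.2, -0.1, -0.0, 0.3], [0.6, 1.6, 8.2, -0.1, -0.0, 0.3]]
```

Emit:
arm_command --pt "0.5 2 8 0 0 0.3" --pt "0.6 2 8 0 0 0.3" --pt "0.6 2 8 0 0 0.3" --pt "0.6 2 7 0 0 0.3" --pt "0 0 0 0 0 0" --pt "0 0 0 0 0 0"

```text
clock: 28.3
position: [0.4281, -0.2668, -0.008]
tool_rot: [-3.133, -0.001, -1.667]
force: [0.5, -0.5, 0.8]
grip_width: 0.0343
```

```bash
python3 -c "
from h import *
tip();go(.429,-.267,-.0125,-95.5,2)"
```

```text
tip -1 tool z -0.013620400953482575 n 1246 world z 0.005592015403666845
tip 1 tool z -0.012963426338972045 n 1258 world z 0.004935040789156315
pos [ 0.4281 -0.2668 -0.008 ] F [ 0.5 -0.5  0.8]
now [ 0.4281 -0.2668 -0.0079] [-179.5   -0.   -95.5]
[[0.0, -0.4, 2.3, -0.2, -0.0, -0.0], [0.0, -0.4, 2.3, -0.2, -0.0, -0.0]]
```

Emit:
arm_command --pt "0 -0.4 2.5 0 0 0" --pt "0 0 1 0 0 0" --pt "0 0 0 0 0 0"

```text
clock: 28.65
position: [0.4289, -0.267, -0.0106]
tool_rot: [-3.132, -0.0, -1.667]
force: [-0.8, -0.6, -0.0]
grip_width: 0.0344
```

Emit:
arm_command --pt "0 0 0 0 0 0" --pt "0 0 0.3 0 0 0" --pt "0 0 0.3 0 0 0" --pt "0 0 0 0 0 0" --pt "0 0 0 0 0 0" --pt "0 0 0 0 0 0" --pt "0 0 0 0 0 0" --grip 0 --grip_force 40

```text
clock: 29.35
position: [0.4308, -0.2678, -0.0094]
tool_rot: [-3.128, -0.002, -1.666]
force: [0.6, 0.0, -0.5]
grip_width: 0.0085
```

```bash
python3 -c "
from h import *
tip()"
```

```text
tip -1 tool z -0.013460638586295037 n 1312 world z 0.004082803518656208
tip 1 tool z -0.013409530963034544 n 1311 world z 0.004031695895395714
pos [ 0.4308 -0.2678 -0.0094] F [ 0.6  0.  -0.5]
```

It has gripped, but only about the top 2 mm of the key. I open, go a little lower and grip again.

Emit:
arm_command --pt "0 0 0 0 0 0" --pt "0 1.5 0 0 0 0" --pt "0 0.5 1.5 0 0 0" --pt "0 0 1.5 0 0 0" --pt "0 0 0.5 0 0 0" --pt "0 0 0 0 0 0" --grip 30

```text
clock: 30.0
position: [0.429, -0.2677, -0.0097]
tool_rot: [-3.124, 0.001, -1.668]
force: [-0.1, -0.1, -0.5]
grip_width: 0.0257
```

Emit:
arm_command --pt "0 0 0.3 0 0 0" --pt "0 0 0.3 0 0 0" --pt "0 0 0.3 0 0 0" --pt "0 0 0 0 0 0" --pt "0 0 0 0 0 0" --pt "0 0 0 0 0 0" --pt "0 0 0 0 0 0" --grip 0 --grip_force 50

```text
clock: 30.7
position: [0.4293, -0.2683, -0.0094]
tool_rot: [-3.122, 0.001, -1.669]
force: [-0.4, 1.5, 5.1]
grip_width: 0.0081
```

```bash
python3 -c "
from h import *
tip()"
```

```text
tip -1 tool z -0.013512523184582681 n 1307 world z 0.00409794544556584
tip 1 tool z -0.013780078075669666 n 1316 world z 0.004365500336652825
pos [ 0.4293 -0.2683 -0.0094] F [-0.4  1.5  5.1]
```

The tips now touch the counter, with 5 N of force, so this grip is as low as it gets. Lifting.

Emit:
arm_command --pt "0 0 -8 0 0 0" --pt "0 0 -15 -0.5 0 0" --pt "0 0 -25 -0.6 0 0" --pt "0 0 -30 0 0 0" --pt "0 0 0 0 0 0" --pt "0 0 0 0 0 0"

```text
clock: 31.35
position: [0.4273, -0.2682, 0.0724]
tool_rot: [3.139, 0.001, -1.67]
force: [-0.1, -0.3, 0.4]
grip_width: 0.0079
```

```bash
python3 - <<'E'
from h import *
f=grab('wrist','18.png');p=f['s']['position'];H=np.array(f['hand_eye']);d=f['depth']
print(f['s']['grip_width'])
# key pixels: depth within hand range, beyond the fingertips' y; report tool coordinates
v,u=np.mgrid[:384,:512];P=np.stack([(u-f['cx'])/f['f']*d,(v-f['cy'])/f['f']*d,d],-1)@H[:3,:3].T+H[:3,3]
m=(P[...,2]>-.03)&(P[...,2]<.04)&(abs(P[...,0])<.02)&(P[...,1]<-.0135)&(d>0)
q=P[m];print('n',len(q));
if len(q):
    print('y range',q[:,1].min(),q[:,1].max(),'x of far part',np.median(q[q[:,1]<-.02][:,0]))
    print('z vs y slope',np.degrees(np.arctan(np.polyfit(q[:,1],q[:,2],1)[0])), q[:,2].mean())
    far=q[q[:,1]<np.percentile(q[:,1],5)];print('far',far.mean(0)); b=q[(q[:,1]<-.018)];print('bow bbox',b.min(0),b.max(0))
go(.622,.133,.06,-13.7,10)
E
```

```text
0.007928441618671336
n 2680
y range -0.04042619366690918 -0.013509344196484141 x of far part -0.00035080608784695654
z vs y slope -3.2671443593741905 -0.015364073126801927
far [-0.00029868 -0.03962659 -0.01348738]
bow bbox [-0.0130228  -0.04042619 -0.01751255] [ 0.01271005 -0.01800328 -0.00890351]
now [ 0.4273 -0.2684  0.0723] [179.8   0.  -95.7]
[[-41.9, -15.4, 1.2, 0.0, 0.0, -8.2], [-39.3, -21.2, 1.2, 0.0, 0.0, -8.2], [-35.8, -26.6, 1.2, 0.0, 0.0, -8.2], [-31.7, -31.4, 1.2, 0.0, 0.0, -8.2], [-26.9, -35.6, 1.2, 0.0, 0.0, -8.2], [-21.5, -39.1, 1.2, 0.0, 0.0, -8.2], [-15.7, -41.8, 1.2, 0.0, 0.0, -8.2], [-9.6, -43.6, 1.2, 0.0, 0.0, -8.2], [-3.3, -44.5, 1.2, 0.0, 0.0, -8.2], [3.1, -44.5, 1.2, 0.0, 0.0, -8.2]]
```

The key is held, its bow centred and drooping about 3°, with its middle 7.4 mm from the TCP along tool -y. TCP target: (0.6204, 0.1262), yaw -13.7.

```bash
python3 -c "
from h import *
go(.6204,.1262,.06,-13.7,14)"
```

```text
now [ 0.4273 -0.2684  0.0723] [179.8   0.  -95.7]
[[-29.4, -10.9, 0.9, 0.0, 0.0, -5.9], [-28.1, -13.9, 0.9, 0.0, 0.0, -5.9], [-26.6, -16.7, 0.9, 0.0, 0.0, -5.9], [-24.7, -19.3, 0.9, 0.0, 0.0, -5.9], [-22.6, -21.7, 0.9, 0.0, 0.0, -5.9], [-20.3, -23.9, 0.9, 0.0, 0.0, -5.9], [-17.8, -25.9, 0.9, 0.0, 0.0, -5.9], [-15.0, -27.5, 0.9, 0.0, 0.0, -5.9], [-12.1, -28.9, 0.9, 0.0, 0.0, -5.9], [-9.1, -30.0, 0.9, 0.0, 0.0, -5.9], [-6.0, -30.8, 0.9, 0.0, 0.0, -5.9], [-2.8, -31.3, 0.9, 0.0, 0.0, -5.9], [0.4, -31.4, 0.9, 0.0, 0.0, -5.9], [3.6, -31.2, 0.9, 0.0, 0.0, -5.9]]
```

Emit:
arm_command --pt "-29 -11 0 0 0 -5.9" --pt "-28 -14 0 0 0 -5.9" --pt "-27 -17 0 0 0 -5.9" --pt "-25 -19 0 0 0 -5.9" --pt "-23 -22 0 0 0 -5.9" --pt "-20 -24 0 0 0 -5.9" --pt "-18 -26 0 0 0 -5.9"

```text
clock: 32.1
position: [0.5214, -0.0665, 0.0677]
tool_rot: [3.134, 0.005, -0.932]
force: [-0.1, -0.2, -0.0]
grip_width: 0.0079
```

Emit:
arm_command --pt "-15 -28 1 0 0 -5.9" --pt "-12 -29 1 0 0 -5.9" --pt "-9 -30 1 0 0 -5.9" --pt "-6 -31 1 0 0 -5.9" --pt "-3 -31 1 0 0 -5.9" --pt "0 -28 1 0 0 -5" --pt "2 -15 1 0 0 -3" --pt "0 0 0 0 0 0"

```text
clock: 32.9
position: [0.6032, 0.128, 0.0524]
tool_rot: [3.139, 0.018, -0.244]
force: [0.4, -0.6, 0.6]
grip_width: 0.0083
```

```bash
python3 -c "
from h import *
go(.6204,.1262,.025,-13.7,5)"
```

```text
now [0.6032 0.128  0.0524] [179.8   1.  -14. ]
[[3.5, -0.5, 5.4, 0.0, 0.2, -0.1], [3.5, -0.5, 5.4, 0.0, 0.2, -0.1], [3.5, -0.5, 5.4, 0.0, 0.2, -0.1], [3.5, -0.5, 5.5, 0.0, 0.2, -0.1], [3.4, -0.5, 5.5, 0.0, 0.2, -0.1]]
```

Emit:
arm_command --pt "3.5 -0.5 5 0 0.2 0" --pt "3.5 -0.5 5 0 0.2 0" --pt "3.5 -0.5 5 0 0.2 0" --pt "3.5 -0.5 5 0 0.2 0" --pt "3 -0.5 4 0 0.2 0" --pt "0 0 0 0 0 0" --pt "0 0 0 0 0 0"

```text
clock: 33.6
position: [0.6201, 0.1202, 0.0248]
tool_rot: [3.135, 0.001, -0.254]
force: [-0.7, -0.2, -0.3]
grip_width: 0.0083
```

```bash
python3 -c "
from h import *
go(.6204,.1262,.006,-13.7,4)"
```

```text
now [0.6201 0.1202 0.0248] [ 1.796e+02  1.000e-01 -1.450e+01]
[[-0.3, -1.5, 4.7, 0.1, 0.0, -0.2], [-0.3, -1.5, 4.7, 0.1, 0.0, -0.2], [-0.3, -1.5, 4.7, 0.1, 0.0, -0.2], [-0.3, -1.5, 4.7, 0.1, 0.0, -0.2]]
```

Emit:
arm_command --pt "-0.3 -1.5 4.5 0.1 0 -0.2" --pt "-0.3 -1.5 4.5 0.1 0 -0.2" --pt "-0.3 -1.5 4.5 0.1 0 -0.2" --pt "-0.3 -1.4 4 0.1 0 -0.2" --pt "0 0 0 0 0 0" --pt "0 0 0 0 0 0"

```text
clock: 34.2
position: [0.6202, 0.1272, 0.006]
tool_rot: [-3.14, 0.001, -0.238]
force: [0.7, -0.9, -0.6]
grip_width: 0.008
```

```bash
python3 -c "
from h import *
go(.6204,.1262,.003,-13.7,3)"
```

```text
now [0.6202 0.1272 0.006 ] [-1.799e+02  1.000e-01 -1.360e+01]
[[0.1, 0.3, 1.0, -0.0, 0.0, 0.0], [0.1, 0.3, 1.0, -0.0, 0.0, 0.0], [0.1, 0.3, 1.0, -0.0, 0.0, 0.0]]
```

Emit:
arm_command --pt "0 0.5 1.2 0 0 0" --pt "0 0.3 1 0 0 0" --pt "0 0 0.8 0 0 0" --pt "0 0 0 0 0 0"

```text
clock: 34.6
position: [0.6203, 0.1262, 0.0031]
tool_rot: [-3.14, 0.0, -0.238]
force: [-0.3, 0.1, 0.9]
grip_width: 0.0075
```

Emit:
arm_command --pt "0 0 0 0 0 0" --pt "0 0 0 0 0 0" --pt "0 0 0 0 0 0" --pt "0 0 0 0 0 0" --pt "0 0 0 0 0 0" --grip 45

```text
clock: 35.1
position: [0.6204, 0.1262, 0.0034]
tool_rot: [-3.139, 0.0, -0.238]
force: [0.6, 0.2, -0.8]
grip_width: 0.0385
```

Emit:
arm_command --pt "0 0 -8 0 0 0" --pt "0 0 -20 0 0 0" --pt "0 0 -35 0 0 0" --pt "0 0 -40 0 0 0" --pt "0 0 -40 0 0 0" --pt "0 0 -20 0 0 0" --pt "0 0 0 0 0 0"

```text
clock: 35.8
position: [0.6198, 0.1251, 0.1753]
tool_rot: [-3.14, 0.001, -0.24]
force: [0.0, -1.0, -0.6]
grip_width: 0.0385
```

```bash
python3 - <<'E'
from h import *
f=grab('wrist');p=f['s']['position'];d=f['depth'];R=np.array(f['R']);t=np.array(f['t']).ravel()
v,u=np.mgrid[:384,:512];W=(np.stack([(u-f['cx'])/f['f']*d,(v-f['cy'])/f['f']*d,d],-1)-t)@R
print(p)
# points standing above pads (from depth): key band padlock if in view
for n,c in('key',(.622,.1334)),('band',(.622,.0185)),('padlock',(.622,-.0965)):
    m=(np.hypot(W[...,0]-c[0],W[...,1]-c[1])<.046)&(W[...,2]>.0150)&(W[...,2]<.045)&(d>0)
    q=W[m]
    if len(q)<50: print(n,len(q));continue
    xy=q[:,:2];mu=xy.mean(0);V=np.linalg.eigh(np.cov((xy-mu).T))[1][:,1];a=(xy-mu)@V;b=(xy-mu)@[-V[1],V[0]]
    mid=mu+V*(np.percentile(a,.5)+np.percentile(a,99.5))/2+np.array([-V[1],V[0]])*(np.percentile(b,.5)+np.percentile(b,99.5))/2
    print(n,len(q),'mid',mid.round(4),'yaw',np.degrees(np.arctan2(V[1],V[0])).round(1),'L',np.ptp(a).round(4),'zmed',np.median(q[:,2]).round(4),'zpct',np.percentile(q[:,2],[10,90]).round(4))
im=rect(f,.56,.69,-.06,.20,.014,2300);cv2.imwrite('pics/19.png',im[:,:,::-1]);print(im.shape)
E
```

```text
[0.61981744 0.12508687 0.17533642]
key 1065 mid [0.6214 0.1341] yaw 75.1 L 0.0744 zmed 0.0186 zpct [0.0177 0.0195]
band 852 mid [0.6182 0.02  ] yaw 70.7 L 0.0703 zmed 0.0256 zpct [0.017  0.0272]
padlock 631 mid [ 0.6151 -0.0935] yaw 55.3 L 0.0506 zmed 0.0252 zpct [0.0203 0.0291]
(298, 598, 3)
```

View pics/19.png

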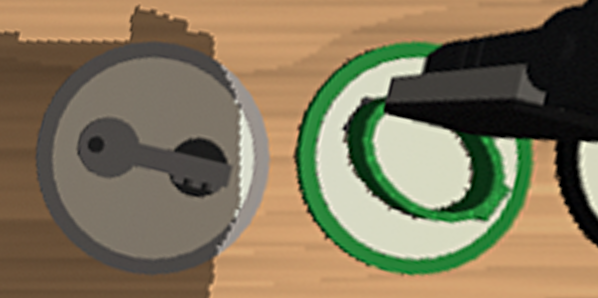

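The key lies on its outline, with its middle at (154,160) against the pad's (152,158). That was the 16th and last picture, so I move the arm clear and check the padlock numerically from the top camera.

Emit:
arm_command --pt "-40 0 -5 0 0 0" --pt "-40 0 -5 0 0 0" --pt "-40 0 -5 0 0 0" --pt "-40 0 0 0 0 0" --pt "-30 0 0 0 0 0" --pt "0 0 0 0 0 0" --pt "0 0 0 0 0 0" --pt "0 0 0 0 0 0"

```text
clock: 36.65
position: [0.4249, 0.1696, 0.1846]
tool_rot: [3.137, 0.007, -0.239]
force: [0.0, -0.0, -0.2]
grip_width: 0.0386
```

```bash
python3 - <<'E'
from h import *
b=grab('top');d=b['depth'];R=np.array(b['R']);t=np.array(b['t']).ravel()
v,u=np.mgrid[:384,:512];W=(np.stack([(u-b['cx'])/b['f']*d,(v-b['cy'])/b['f']*d,d],-1)-t)@R
def D(n,c):
    m=(np.hypot(W[...,0]-c[0],W[...,1]-c[1])<.046)&(W[...,2]>.0155)&(W[...,2]<.06)&(d>0);q=W[m]
    if len(q)<20:print(n,len(q));return
    r=cv2.minAreaRect((q[:,:2]*1000).astype(np.float32));print(n,len(q),'rect',np.round(r,1) if 0 else r,'zmed',np.median(q[:,2]))
for n,y in('key',.1334),('band',.0185),('padlock',-.0965),('fob',-.2115):D(n,(.622,y))
def col(n,c,z,fn,r=.046):
    im=rect(b,c[0]-r,c[0]+r,c[1]-r,c[1]+r,z,4000);h=cv2.cvtColor(cv2.GaussianBlur(im,(5,5),0),cv2.COLOR_RGB2HSV).astype(int)
    yy,xx=np.mgrid[:h.shape[0],:h.shape[1]];m=fn(h)&((xx-r*4000)**2+(yy-r*4000)**2<(.042*4000)**2);print(n,blob(m,c[0]+r,c[1]+r,4000))
col('padlock block',(.622,-.0965),.028,lambda h:h[...,2]<40)
col('padlock block2',(.622,-.0965),.028,lambda h:h[...,2]<50)
col('fob',(.622,-.2115),.0165,lambda h:(h[...,0]<17)&(h[...,1]>170))
col('spare',(.55,-.385),.0045,lambda h:(h[...,0]>105)&(h[...,0]<130)&(h[...,1]>150))
# pad centres from the dark/coloured rim via the outer disc of the black pad
im=rect(b,.562,.682,-.157,-.037,.012,4000);g=cv2.GaussianBlur(cv2.cvtColor(im,cv2.COLOR_RGB2GRAY),(5,5),0)
m=(g<60).astype(np.uint8);c=max(cv2.findContours(m,cv2.RETR_EXTERNAL,cv2.CHAIN_APPROX_NONE)[0],key=cv2.contourArea);(x,y),r=cv2.minEnclosingCircle(c);print('black pad',.682-y/4000,-.037-x/4000,r/4)
E
```

```text
key 194 rect ((619.3901977539062, 134.5041046142578), (78.62284851074219, 85.25091552734375), 11.319518089294434) zmed 0.017988572816432596
band 203 rect ((624.7933349609375, 19.24517822265625), (78.8307876586914, 85.20697021484375), 58.03240203857422) zmed 0.025426924773197922
padlock 312 rect ((624.1529541015625, -93.44096374511719), (69.3408203125, 75.1064453125), 83.4160385131836) zmed 0.027402223948611186
fob 228 rect ((617.4201049804688, -210.40383911132812), (79.27720642089844, 75.03253173828125), 55.226768493652344) zmed 0.0213680914148696
padlock block {'mid': array([ 0.6291, -0.0929]), 'yaw': np.float64(-77.5), 'L': np.float64(0.0349), 'W': np.float64(0.034), 'mu': array([ 0.628 , -0.0929])}
padlock block2 {'mid': array([ 0.6259, -0.0939]), 'yaw': np.float64(-163.0), 'L': np.float64(0.0412), 'W': np.float64(0.0351), 'mu': array([ 0.6291, -0.0929])}
fob {'mid': array([ 0.6231, -0.211 ]), 'yaw': np.float64(-141.6), 'L': np.float64(0.0482), 'W': np.float64(0.0301), 'mu': array([ 0.6247, -0.2098])}
spare {'mid': array([ 0.5448, -0.3779]), 'yaw': np.float64(80.5), 'L': np.float64(0.0483), 'W': np.float64(0.0281), 'mu': array([ 0.5445, -0.3819])}
black pad 0.6219782485961914 -0.09637827682495118 50.53683090209961
```

```bash
python3 -c "
from h import *
print(bot.observe()['force']);print(bot.job_done())"
```

```text
[-0.50611835 -0.28910314 -0.33314661]
the job is handed in; nothing more can be done
None
```

All four things are on their own pads, and I handed the job in at about 37 s; it reports no verdict. I used the green band nearest the base. The arm never came near the mug or the blue fob.

| Thing | Off centre (limit 12 mm) | Angle to outline (limit 20°) | Median top height, expected |
|---|---|---|---|
| Key | about 1–2 mm | about 2° | 18.0 mm, 18 mm |
| Wristband | about 2 mm | within a few degrees, by eye | 25.4 mm, 26 mm |
| Padlock | about 4 mm | about 2° | 27.4 mm, 28 mm |
| Fob | about 1–2 mm | about 1° | 21.4 mm, 21 mm |

The band, padlock, fob and key all point the opposite way along their outlines, which the task allows.

- **First grasp missed:** the closed fingertips are some 30 mm farther back along the tool than the text says. I measured this with wrist depth and used lower heights after that. The empty closing left the band where it was.
- **Key gripped twice:** the first grip was too high, so I opened, went a little lower and gripped again. It was held with a droop of about 3° but lies flat on the pad.
- **Checks that disagreed:** the depth-cloud outlines of the four things came out far too large because of depth noise. I did not use them and kept only the median heights. The padlock and fob offsets come from colour fits; the key and band offsets were read from the pictures.
- **Not measured:** I did not check the mug again at the end. The blue fob I saw again at the end, but had no start position to compare it with.

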